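# Snap the hub cap on a trolley wheel

### The arm

A 6-joint arm with a two-finger parallel gripper is mounted at the origin on the work surface. World frame = base frame: x ahead of the robot, y to its left, z up, the work surface at z = 0. Lengths are in m, angles in rad, forces in N, time in s.
With the tool pointing down it reaches from about 0.25 to 0.8 m from the base axis. Payload 8.5 kg.
Tool frame: the origin (TCP) lies at the very end of the fingers, on their centre line; the grasp point (between the pads) lies 19 mm behind it; z points along the fingers, y is the direction in which the jaws open and shut (so a half turn about z gives the same grasp; the last joint's range is limited). The gripper opens to 85 mm and grips with 20 to 120 N. Pads are 22 mm wide; open, the fingers measure 114 mm over their backs; the gripper's body (76 mm by 85 mm) begins 54 mm behind the grasp point. The pads swing forward as they close: fully open they stand 13 mm farther back than shut.
Start: joints at [-1.175, 0.238, -0.013, 1.319, 0, 1.571], TCP at [0.202, -0.484, 0.231] pointing down, gripper open.
Joint ranges: [-2.66, 2.66], [-1.03, 1.9], [-1.14, 1.46], [-1.82, 2.27], [-1.45, 1.34], [-3.14, 3.14]. Speed limits (rad/s): [2.22, 2.22, 2.79, 3.14, 3.14, 3.14].

### API

Orientations are given as a unit quaternion [w, x, y, z].
In Python, from station import robot gives the robot as it stands.
- The arm moves only by the tool arm_command, never from a script. Its argument "steps" is a list of rows, each an object of numbers: "wx", "wy", "wz": the turn, a rotation vector about the tool's x, y, z in units of 6 degrees (1.0 is 6 degrees); "tx", "ty", "tz": the shift along the tool's x, y, z in units of 30 mm (1.0 is 30 mm); "grip": the finger opening in mm, from 0 to 85.4. A call has 1 to 8 rows; each row is the pose to reach, as a shift and turn from the pose measured when the call began, along the tool's axes at that moment; what a row does not reach only later rows make up. A row lasts 1/10 s, in which the tool goes at most 50 mm and 8.59 degrees, less where a joint would pass 70% of its speed; a pose out of reach is approached as far as the arm can. A call with a gripper value outside its range is refused whole. The fingers move at their own pace and stop on an object; the grip force is fixed at half the most. Time passes only in rows, so rows that repeat a pose let the fingers close. It gives the time, the measured TCP pose, the force and the opening at its end, in the units of the state.
- robot.read_state(): the state, without advancing time (a new reading comes with each control period).
- robot.capture(name): name is "scene" or "top"; returns a dict with "pixels" (384x512x3 uint8, blue, green, red), "mtx" (3x3 intrinsics, pixels), "extrinsics" (4x4, takes a point from camera to world coordinates). Camera axes: x right, y down, z forward; pixel columns grow to the right and rows downward; lengths in m; the calibration is good to about 2 mm. A picture is of the moment at which its call begins. There is no depth.
- robot.close_job(): hands the job in, once; it reports no verdict.
Trained networks look in the newest picture that a camera, given by its name, has taken for a name from the list of things; names that differ only in an ending like _2 or _b are one class to them, and where a whole thing is asked for, a point or a joint stands for the part that bears it (a point fixed in the world has none). Each returns a list of dicts, best first, with "score" (0 to 1); they miss things now and then, are a little off and sometimes report something else, mostly with a low value. They report only what shows in the picture. A call takes as long as a camera call.
- robot.spot_in(name, camera): "centre" ([column, row] in pixels, amid what is visible of it).
The state is a dict: "time": time; "joints": joint angles; "qvel": joint speeds; "joint_efforts": joint torques, N m; "ee_pos": TCP position; "eef_rot": TCP orientation; "ft_force": force on the tool from outside, world axes, zero at the start; "torque": the same for the moment, N m; "finger_gap": opening from 0.0 (shut) to 1.0 (fully open).
Only numpy, scipy, OpenCV 4.12 (cv2) and the standard library are available. Lean on these libraries where they do the work, as an engineer would, in place of code of your own. Each camera call takes 0.05 s, during which the arm holds its last target.

### The job

Put together the stockroom trolley's spare wheel in the metal jig: seat the wheel flat in the round pocket, then lay the spacer ring on top of it round the stud, then push the snap cap straight down onto the stud until it clicks and sits down tight on the spacer. Do not stop or let go at the click: finish while you still hold the cap and press it down firmly (about 10 N), so the program ends holding. Leave everything else on the table where it is.

Things in the scene. Friction and masses are not known exactly. Their poses are not given: they have to be found in the camera images.
- jig: the jig, fixed to the table: aluminium block 100 x 100 mm, 18 mm high, with a round pocket (65 mm across, 12 mm deep) in its middle and an upright steel stud in the pocket's centre. Origin at the centre of its underside, z up.
- pocket (a point): centre of the pocket's floor, 6 mm above the table, on the stud's axis (z up). Measured up from this floor, the stud is 20 mm across up to 37 mm, 12 mm across up to 43 mm, then 6 mm across to its tip at 59.5 mm.
- stud_tip (a point): top of the stud, on its axis, 59.5 mm above the pocket's floor. Four thin steel spring leaves hang from it, splaying down and outwards to 21 mm across, their lower ends 43 mm above the floor: wheel and spacer pass them freely; the cap's mouth squeezes them in and they spring out again inside the cap.
- wheel: the trolley wheel, lying flat: black rubber tyre with a grey hub, 60 mm across, 30 mm high, straight sides, through bore 26 mm, about 0.14 kg; both faces alike. Origin at the centre of its underside, z up. Seated in the pocket it stands 18 mm out of the jig's block.
- cap_top (a point): centre of the cap's flat top, 27 mm above its underside; 65 mm above the pocket's floor when home. Pushed down, the cap meets the leaves about 12 mm above home; the push rises to about 8 to 15 N and drops off 5 to 8 mm above home; press on: the leaves spring out over the lip 1 to 4 mm above home and hold the cap, which then lands on the spacer.
- spacer: the spacer: flat white plastic ring, 38 mm across, 8 mm high, bore 24 mm. Origin at the centre of its underside, z up. In place its underside is 30 mm above the pocket's floor.
- cap: the snap cap: white plastic cup standing mouth down, flat closed top, straight sides, 36 mm across, 27 mm high; its mouth is a 15 mm hole in a lip 4 mm thick, with a wider hollow above. Origin at the centre of its underside, z up. Home, its underside lies on the spacer 38 mm above the pocket's floor.
- tin: short food tin, 60 mm across, 32 mm high, white label, not part of the job. Origin at the centre of its underside.
- soup_can: tall food can, 68 mm across, 105 mm high, not part of the job. Origin at the centre of its underside.
- bean_can: tall food can, 74 mm across, 110 mm high, not part of the job. Origin at the centre of its underside.
- jar: closed jar, 68 mm across, 110 mm high, not part of the job. Origin at the centre of its underside.
- tape_roll: roll of brown tape lying flat, 48 mm across, 18 mm high, 30 mm hole, not part of the job. Origin at the centre of its underside.
- spanner: small steel spanner lying flat, about 140 mm long, not part of the job. Origin at the centre of its underside.
- carton: small cardboard carton, 70 x 50 mm, 120 mm high, not part of the job. Origin at the centre of its underside.

How it is judged:
By the outcome, as a careful person would: the job done as asked, in the order asked, and still so for the second after the job is handed in, while the arm keeps its last pose, push and grip.
It also fails if it takes over 72 s, if anything falls off the work surface, if the arm or the gripper's body presses on something with over 40 N, if the wrist force passes 120 N, or if a joint passes its speed limit or range.

## Working session

There is one attempt and no reset: what is moved stays moved. The work goes in short steps, Python scripts to look and compute and a tool call to move; the robot and the scene stay as the last step left them, time stands still between calls to the robot, and variables do not carry over. Pictures are saved under pics/ and viewed, and the job is handed in when it is done.

Besides the shell and the picture viewer there is one more tool, called by a JSON object that holds its "op" and its "data". arm_command: Moves the arm, as the interface text tells. Its arguments: {"type":"object","properties":{"steps":{"type":"array"}},"required":["steps"]}

```bash
ls; mkdir -p pics
cat > h.py <<'E'
import cv2,numpy as np
from station import robot
def ray(c,uv):
    K=np.array(c["mtx"]);T=np.array(c["extrinsics"])
    p=cv2.undistortPoints(np.array([[uv]],float),K,None)[0,0]
    d=T[:3,:3]@np.array([p[0],p[1],1.]);return T[:3,3],d
def at(c,uv,z):
    o,d=ray(c,uv);return o+d*(z-o[2])/d[2]
def proj(c,P):
    T=np.linalg.inv(np.array(c["extrinsics"]));p=T[:3,:3]@np.array(P,float)+T[:3,3]
    q=np.array(c["mtx"])@p;return q[:2]/q[2]
E
python3 - <<'E'
from h import *
print(robot.read_state())
for n in["scene","top"]:
    c=robot.capture(n);cv2.imwrite(f"pics/{n}0.png",c["pixels"])
    print(n,np.round(c["mtx"],1).tolist(),np.round(c["extrinsics"],3).tolist())
    for t in["jig","wheel","spacer","cap","stud_tip","cap_top","tin","tape_roll"]:
        print(t,[(np.round(r["centre"],1).tolist(),round(r["score"],2)) for r in robot.spot_in(t,n)[:3]])
print(robot.read_state()["time"])
E
```

```text
pics
{'time': 0.0, 'joints': array([-1.17496401e+00,  2.38762262e-01, -1.42510535e-02,  1.31920269e+00,
       -4.55187127e-06,  1.57077880e+00]), 'qvel': array([-4.63747750e-04,  1.14130757e-03, -1.80800186e-04, -3.57168167e-04,
       -1.15605607e-03, -5.69340024e-05]), 'joint_efforts': array([ 1.07487453e-03, -5.38789523e+01,  3.46431470e+01,  1.84265472e-02,
       -1.48448662e-04, -5.24532780e-06]), 'ee_pos': array([ 0.2022658 , -0.48402146,  0.23068859]), 'eef_rot': array([-6.95535173e-04,  9.80476475e-01,  1.96635139e-01, -1.41798557e-04]), 'ft_force': array([ 0.22493657,  0.23042222, -0.71180184]), 'torque': array([ 0.01535175, -0.00800092,  0.02615718]), 'finger_gap': 0.9979557878806444}
scene [[409.1, 0.0, 261.6], [0.0, 409.1, 192.7], [0.0, 0.0, 1.0]] [[0.557, 0.642, -0.527, 1.192], [0.831, -0.437, 0.346, -0.422], [-0.008, -0.63, -0.776, 0.986], [0.0, 0.0, 0.0, 1.0]]
jig [([250.8, 199.2], 0.89)]
wheel [([349.3, 173.9], 0.76)]
spacer [([196.3, 261.4], 0.63)]
cap [([311.9, 152.7], 0.5)]
stud_tip [([246.8, 200.2], 0.89)]
cap_top [([311.9, 151.0], 0.49)]
tin [([162.3, 230.8], 0.82)]
tape_roll [([307.9, 178.5], 0.52)]
top [[393.9, 0.0, 254.0], [0.0, 393.9, 191.5], [0.0, 0.0, 1.0]] [[-0.005, -0.974, 0.228, 0.356], [-1.0, 0.004, -0.003, 0.011], [0.003, -0.228, -0.974, 1.149], [0.0, 0.0, 0.0, 1.0]]
jig [([270.5, 223.3], 0.91), ([251.2, 149.5], 0.73)]
wheel [([157.5, 192.6], 0.67)]
spacer [([346.6, 195.6], 0.55)]
cap [([169.6, 241.4], 0.52)]
stud_tip [([268.8, 224.6], 0.61)]
cap_top [([168.9, 242.6], 0.5)]
tin [([358.5, 234.2], 0.61), ([343.9, 195.8], 0.38)]
tape_roll [([194.2, 220.0], 0.6)]
0.9
```

Run:
```python
import cv2
for n in["scene","top"]:
    i=cv2.imread(f"pics/{n}0.png")
    cv2.imwrite(f"pics/{n}0b.png",cv2.resize(i,(800,600),interpolation=cv2.INTER_CUBIC))
i=cv2.imread("pics/top0.png")[130:280,130:400]
cv2.imwrite("pics/top0c.png",cv2.resize(i,None,fx=2.9,fy=2.9,interpolation=cv2.INTER_CUBIC)[:, :800])
```

```text
(no output)
```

View pics/scene0b.png

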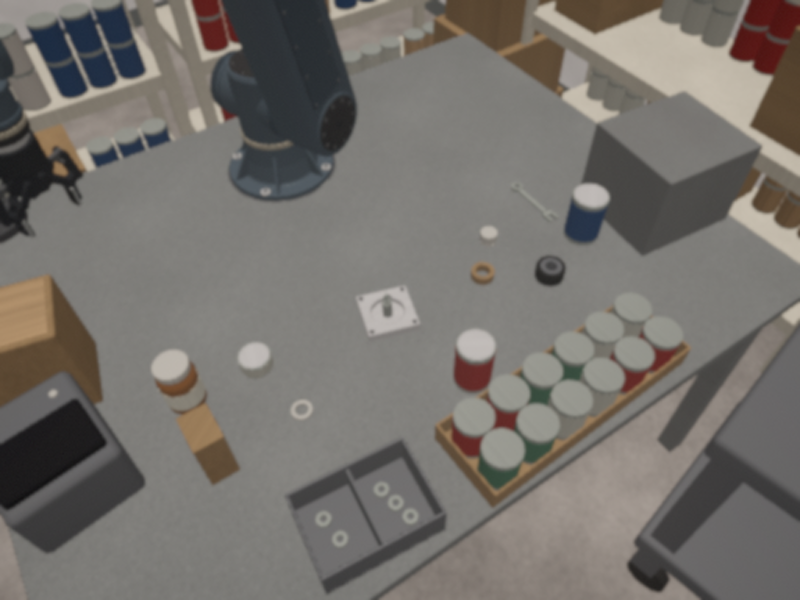

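View pics/top0c.png

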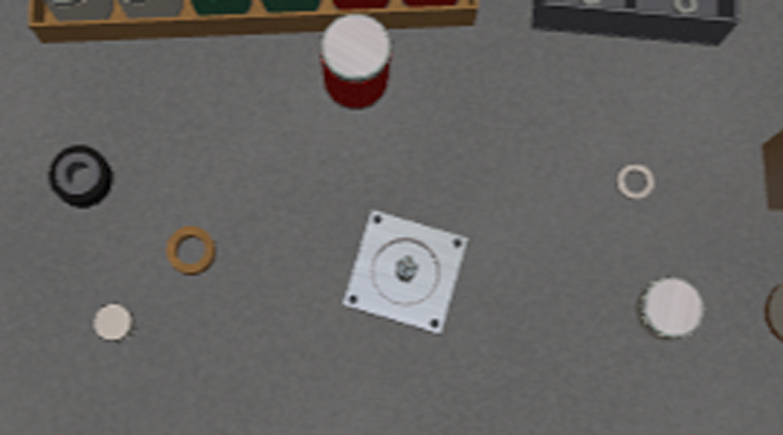

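View pics/top0b.png

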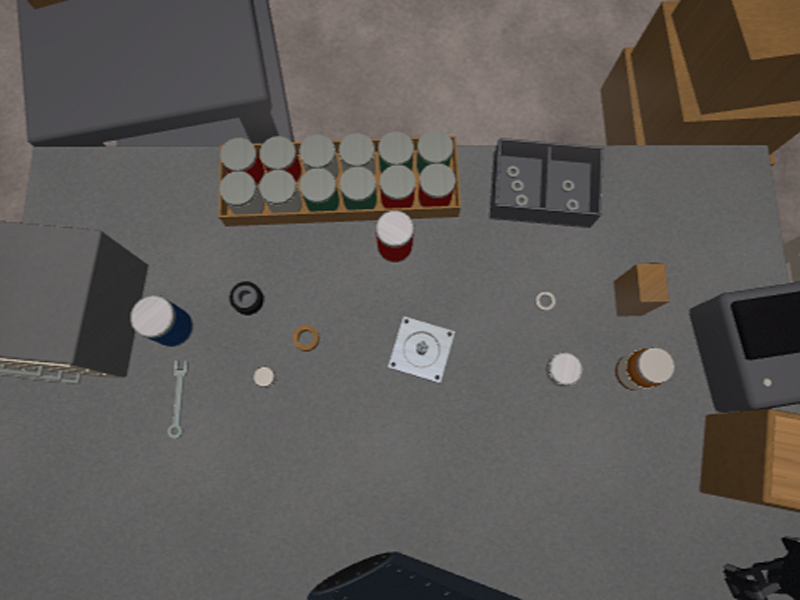

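The top view shows the wheel (157,193), cap (169,242), spacer (347,196), jig (270,223) and tin (358,234), and the network spots agree with it. Next I'll refine these with silhouette fits in both cameras.

```bash
cat > fit.py <<'E'
from h import *
from scipy.optimize import least_squares
def silh(c,x,y,z0,h,r):
    a=np.linspace(0,2*np.pi,60,endpoint=False)
    P=[proj(c,(x+r*np.cos(t),y+r*np.sin(t),z)) for t in a for z in(z0,z0+h)]
    return np.array(P,np.float32)
def ctr(hull):
    m=cv2.moments(hull);return np.array([m["m10"]/m["m00"],m["m01"]/m["m00"]])
def blob(img,uv,R=22,thr=28,up=8):
    u,v=np.round(uv).astype(int);x0,y0=u-R,v-R
    p=img[y0:v+R,x0:u+R].astype(np.float32)
    bg=np.median(p.reshape(-1,3),0)
    p=cv2.resize(p,None,fx=up,fy=up,interpolation=cv2.INTER_CUBIC)
    d=np.abs(p-bg).max(2)
    m=(d>thr).astype(np.uint8)
    cs,_=cv2.findContours(m,cv2.RETR_EXTERNAL,cv2.CHAIN_APPROX_NONE)
    cs=[k for k in cs if cv2.contourArea(k)>20*up*up]
    k=min(cs,key=lambda k:np.hypot(*(ctr(k)-R*up)))
    k=cv2.convexHull(k).astype(np.float32)[:,0]
    return (k+0.5)/up-0.5+[x0,y0]
def fit(c,uv,z0,h,r,thr=28,R=22):
    b=blob(c["pixels"],uv,R,thr);t=ctr(b.astype(np.float32))
    g=at(c,t,z0+h/2)
    f=lambda q:ctr(cv2.convexHull(silh(c,q[0],q[1],z0,h,r)))-t
    s=least_squares(f,g[:2],diff_step=1e-3)
    A=cv2.contourArea(b.astype(np.float32))/cv2.contourArea(cv2.convexHull(silh(c,*s.x,z0,h,r)))
    return s.x,A
E
python3 - <<'E'
from fit import *
S=dict(wheel=(0,.030,.030,(349,174),(157.5,192.6)),spacer=(0,.008,.019,(193,261.5),(348.5,192.5)),cap=(0,.027,.018,(312,150),(169,241.4)),tape=(0,.018,.024,(308,174),(195.5,216)))
C={n:robot.capture(n) for n in("scene","top")}
np.save("caps0.npy",C,allow_pickle=True)
for k,(z,h,r,a,b) in S.items():
    for n,uv in(("scene",a),("top",b)):
        for thr in(18,28):
            try:
                x,A=fit(C[n],uv,z,h,r,thr);print(k,n,thr,np.round(x*1e3,1),round(A,2))
            except Exception as e: print(k,n,e)
c=C["top"]
for n,u,up in(("scene",(250,197),14),("top",(270,222),14)):
    p=C[n]["pixels"][u[1]-27:u[1]+28,u[0]-27:u[0]+28]
    cv2.imwrite(f"pics/jig_{n}.png",cv2.resize(p,None,fx=10,fy=10,interpolation=cv2.INTER_CUBIC))
E
```

```text
wheel scene 18 [626.9 291.1] 1.04
wheel scene 28 [627. 291.] 0.96
wheel top 18 [625.1 292.3] 1.02
wheel top 28 [625.1 292.3] 0.99
spacer scene 18 [ 620.6 -274.5] 0.95
spacer scene 28 [ 620.7 -274.5] 0.83
spacer top 18 [ 620.8 -276. ] 0.92
spacer top 28 [ 620.8 -276. ] 0.87
cap scene 18 [468.6 259.4] 0.64
cap scene 28 [468.7 259.4] 0.54
cap top 18 [477.5 254.1] 0.87
cap top 28 [477.4 254.1] 0.83
tape scene 18 [552.3 176.8] 0.98
tape scene 28 [552.8 176.2] 0.84
tape top 18 [549.1 178.7] 1.03
tape top 28 [549.  178.5] 0.96
```

View pics/jig_scene.png

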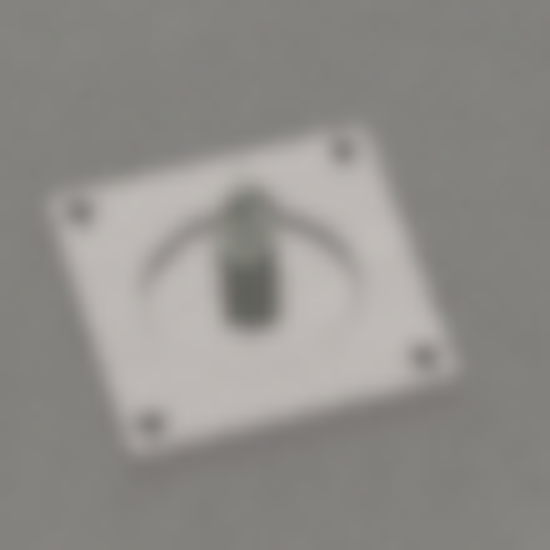

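View pics/jig_top.png

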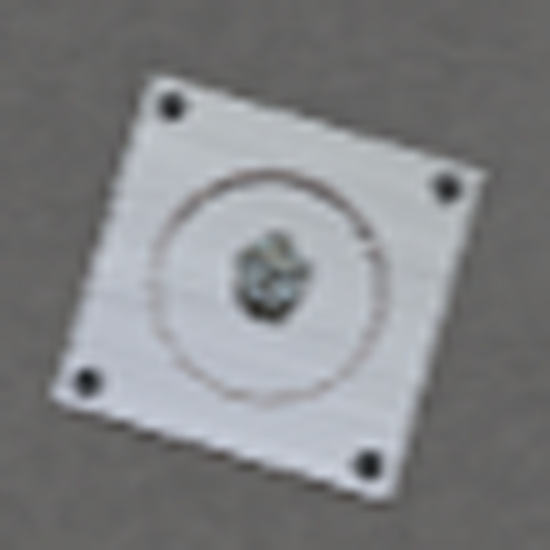

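Run:
```python
from fit import *
C=np.load("caps0.npy",allow_pickle=True).item()
H={"scene":[(80,212),(343,150),(423,358),(150,425)],"top":[(172,106),(446,188),(369,465),(88,381)]}
O={"scene":(223,170),"top":(243,195)}
for n in H:
    P=np.array([at(C[n],(np.array(h)+.5)/10-.5+O[n],.018)[:2] for h in H[n]])*1e3
    print(n,"jig",P.mean(0).round(1),"sides",[round(np.hypot(*(P[i]-P[i-1])),1) for i in range(4)],"ang",np.degrees(np.arctan2(*(P[1]-P[0])[::-1])).round(1))
for n,uv in(("scene",(312,150)),("top",(169,241.4))):
    for thr in(18,30,45):
        for h in(0,):
            x,A=fit(C[n],uv,.027,h,.018,thr,R=14);print("captop",n,thr,x*1e3,A)
    p=C[n]["pixels"];u,v=np.round(uv).astype(int);p=p[v-15:v+16,u-15:u+16]
    cv2.imwrite(f"pics/cap_{n}.png",cv2.resize(p,None,fx=12,fy=12,interpolation=cv2.INTER_CUBIC))
a=[cv2.imread(f"pics/cap_{n}.png") for n in("scene","top")]
cv2.imwrite("pics/capboth.png",np.hstack(a))
```

```text
scene jig [528.3 -37.5] sides [np.float64(84.6), np.float64(83.9), np.float64(84.7), np.float64(83.8)] ang 73.0
top jig [526.7 -37.1] sides [np.float64(84.3), np.float64(83.3), np.float64(83.9), np.float64(84.1)] ang -107.2
captop scene 18 [478.49623298 250.13863167] 1.2482135006611943
captop scene 30 [478.51943067 250.06724029] 1.015662010400389
captop scene 45 [478.65990904 249.99327591] 0.7284974182002546
captop top 18 [476.16607408 251.53721498] 1.045955872671296
captop top 30 [476.12402783 251.46302753] 0.9898182583471261
captop top 45 [476.06156974 251.44449757] 0.9300792550796192
```

View pics/capboth.png

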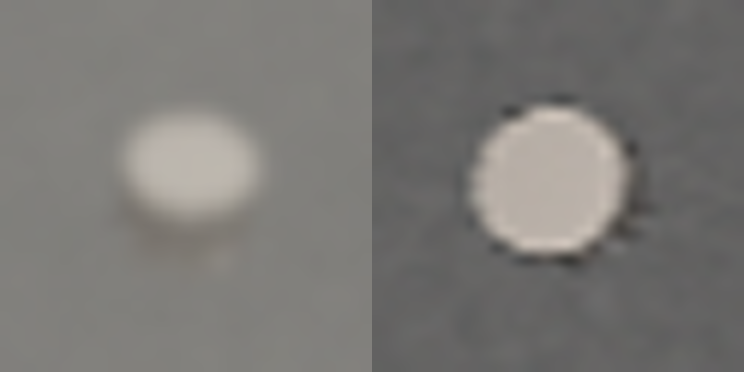

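```bash
cat > plan.py <<'E'
from h import *
from scipy.spatial.transform import Rotation as R
def goal(yaw):  # tool x at yaw, z down
    a=np.radians(yaw);return R.from_matrix(np.array([[np.cos(a),np.sin(a),0],[np.sin(a),-np.cos(a),0],[0,0,-1]]))
def plan(x,y,z,yaw=None,start=None):
    s=robot.read_state();q=s["eef_rot"];r0=R.from_quat([q[1],q[2],q[3],q[0]]);p=np.array(s["ee_pos"])
    if start: p=np.array(start[:3]);r0=goal(start[3])
    m=r0.as_matrix();cy=np.degrees(np.arctan2(m[1,0],m[0,0]))
    if yaw is None: yaw=cy
    g=goal(yaw);d=r0.inv().apply(np.array([x,y,z])-p)/.03
    w=np.degrees((r0.inv()*g).as_rotvec())/6
    print("t",s["time"],"cur",(p*1e3).round(1),"yaw",round(cy,2),"| t",d.round(3),"w",w.round(3),"F",np.round(s["ft_force"],1),"gap",round(85.4*float(s["finger_gap"]),1),"q",np.round(s["joints"],2))
E
python3 - <<'E'
from plan import *
wy=115.0
plan(.4,-.12,.23,70)
plan(.626,.2917,.15,wy,start=(.4,-.12,.23,70))
E
```

```text
t 1.0 cur [ 202.4 -484.3  231.3] yaw 22.68 | t [10.76  -8.666  0.044] w [-1.000e-03 -1.000e-03 -7.887e+00] F [-0.1 -0.9  1.7] gap 85.1 q [-1.17  0.24 -0.01  1.32  0.    1.57]
t 1.0 cur [ 400. -120.  230.] yaw 70.0 | t [15.472  2.385  2.667] w [ 0.   0.  -7.5] F [-0.1 -0.9  1.7] gap 85.1 q [-1.17  0.24 -0.01  1.32  0.    1.57]
```

{"op": "arm_command", "data": {"steps": [{"tx": 10.76, "ty": -8.67, "tz": 0, "wz": -7.9}, {"tx": 10.76, "ty": -8.67, "tz": 0, "wz": -7.9}, {"tx": 10.76, "ty": -8.67, "tz": 0, "wz": -7.9}, {"tx": 10.76, "ty": -8.67, "tz": 0, "wz": -7.9}, {"tx": 10.76, "ty": -8.67, "tz": 0, "wz": -7.9}, {"tx": 10.76, "ty": -8.67, "tz": 0, "wz": -7.9}, {"tx": 10.76, "ty": -8.67, "tz": 0, "wz": -7.9}, {"tx": 10.76, "ty": -8.67, "tz": 0, "wz": -7.9}]}}

```text
invalid input
```

```bash
python3 -c "
from plan import *
plan(.626,.2917,.12,115)"
```

```text
t 1.0 cur [ 202.4 -484.3  231.3] yaw 22.68 | t [ 23.002 -18.423   3.712] w [-1.0000e-03 -1.0000e-03 -1.5387e+01] F [-0.1 -0.9  1.7] gap 85.1 q [-1.17  0.24 -0.01  1.32  0.    1.57]
```

Invalid input, so I'll try full rows with every key.

{"op": "arm_command", "data": {"steps": [{"wx": 0, "wy": 0, "wz": -7.9, "tx": 10.76, "ty": -8.67, "tz": 0, "grip": 85}, {"wx": 0, "wy": 0, "wz": -7.9, "tx": 10.76, "ty": -8.67, "tz": 0, "grip": 85}, {"wx": 0, "wy": 0, "wz": -7.9, "tx": 10.76, "ty": -8.67, "tz": 0, "grip": 85}, {"wx": 0, "wy": 0, "wz": -7.9, "tx": 10.76, "ty": -8.67, "tz": 0, "grip": 85}, {"wx": 0, "wy": 0, "wz": -7.9, "tx": 10.76, "ty": -8.67, "tz": 0, "grip": 85}, {"wx": 0, "wy": 0, "wz": -7.9, "tx": 10.76, "ty": -8.67, "tz": 0, "grip": 85}, {"wx": 0, "wy": 0, "wz": -7.9, "tx": 10.76, "ty": -8.67, "tz": 0, "grip": 85}, {"wx": 0, "wy": 0, "wz": -7.9, "tx": 10.76, "ty": -8.67, "tz": 0, "grip": 85}]}}

```text
time: 1.8
ee_pos: [0.3936, -0.1308, 0.2316]
eef_rot: [0.0, 0.819, 0.574, 0.0]
ft_force: [0.8, -0.4, 0.8]
finger_gap: 0.997
```

```bash
python3 -c "
from plan import *
plan(.626,.2917,.12,115)"
```

```text
t 1.8 cur [ 393.6 -130.8  231.6] yaw 70.08 | t [15.88   2.479  3.725] w [ 9.000e-03  3.000e-03 -7.487e+00] F [ 0.8 -0.4  0.8] gap 85.2 q [-0.32  0.05 -0.24  1.28  0.    1.6 ]
```

{"op": "arm_command", "data": {"steps": [{"wx": 0, "wy": 0, "wz": -7.49, "tx": 15.88, "ty": 2.48, "tz": 1, "grip": 85}, {"wx": 0, "wy": 0, "wz": -7.49, "tx": 15.88, "ty": 2.48, "tz": 1, "grip": 85}, {"wx": 0, "wy": 0, "wz": -7.49, "tx": 15.88, "ty": 2.48, "tz": 1, "grip": 85}, {"wx": 0, "wy": 0, "wz": -7.49, "tx": 15.88, "ty": 2.48, "tz": 1, "grip": 85}, {"wx": 0, "wy": 0, "wz": -7.49, "tx": 15.88, "ty": 2.48, "tz": 1, "grip": 85}, {"wx": 0, "wy": 0, "wz": -7.49, "tx": 15.88, "ty": 2.48, "tz": 1, "grip": 85}, {"wx": 0, "wy": 0, "wz": -7.49, "tx": 15.88, "ty": 2.48, "tz": 1, "grip": 85}, {"wx": 0, "wy": 0, "wz": -7.49, "tx": 15.88, "ty": 2.48, "tz": 1, "grip": 85}]}}

```text
time: 2.6
ee_pos: [0.5858, 0.2194, 0.2068]
eef_rot: [0.001, 0.537, 0.844, 0.0]
ft_force: [0.6, -0.5, -0.2]
finger_gap: 0.995
```

```bash
python3 -c "
from plan import *
plan(.626,.2917,.06,115)"
```

```text
t 2.6 cur [585.8 219.4 206.8] yaw 115.04 | t [1.62  2.229 4.894] w [0.01  0.007 0.006] F [ 0.6 -0.5 -0.2] gap 85.0 q [ 0.36  0.42  0.19  1.34 -0.    1.49]
```

{"op": "arm_command", "data": {"steps": [{"wx": 0, "wy": 0, "wz": 0, "tx": 1.62, "ty": 2.23, "tz": 2, "grip": 85}, {"wx": 0, "wy": 0, "wz": 0, "tx": 1.62, "ty": 2.23, "tz": 2, "grip": 85}, {"wx": 0, "wy": 0, "wz": 0, "tx": 1.62, "ty": 2.23, "tz": 4.0, "grip": 85}, {"wx": 0, "wy": 0, "wz": 0, "tx": 1.62, "ty": 2.23, "tz": 4.9, "grip": 85}, {"wx": 0, "wy": 0, "wz": 0, "tx": 1.62, "ty": 2.23, "tz": 4.9, "grip": 85}, {"wx": 0, "wy": 0, "wz": 0, "tx": 1.62, "ty": 2.23, "tz": 4.9, "grip": 85}]}}

```text
time: 3.2
ee_pos: [0.6259, 0.2916, 0.0602]
eef_rot: [0.0, 0.537, 0.844, -0.0]
ft_force: [1.6, 0.1, 1.3]
finger_gap: 0.996
```

```bash
python3 -c "
from plan import *
plan(.626,.2917,.01,115)"
```

```text
t 3.2 cur [625.9 291.6  60.2] yaw 115.04 | t [0.003 0.006 1.673] w [-0.001  0.008  0.006] F [1.6 0.1 1.3] gap 85.1 q [ 0.44  0.61  0.13  1.1  -0.    1.57]
```

{"op": "arm_command", "data": {"steps": [{"wx": 0, "wy": 0, "wz": 0, "tx": 0, "ty": 0, "tz": 1.67, "grip": 85}, {"wx": 0, "wy": 0, "wz": 0, "tx": 0, "ty": 0, "tz": 1.67, "grip": 85}, {"wx": 0, "wy": 0, "wz": 0, "tx": 0, "ty": 0, "tz": 1.67, "grip": 50}, {"wx": 0, "wy": 0, "wz": 0, "tx": 0, "ty": 0, "tz": 1.67, "grip": 50}, {"wx": 0, "wy": 0, "wz": 0, "tx": 0, "ty": 0, "tz": 1.67, "grip": 50}, {"wx": 0, "wy": 0, "wz": 0, "tx": 0, "ty": 0, "tz": 1.67, "grip": 50}, {"wx": 0, "wy": 0, "wz": 0, "tx": 0, "ty": 0, "tz": 1.67, "grip": 50}, {"wx": 0, "wy": 0, "wz": 0, "tx": 0, "ty": 0, "tz": 1.67, "grip": 50}]}}

```text
time: 4.0
ee_pos: [0.6274, 0.292, 0.0143]
eef_rot: [0.002, 0.537, 0.843, 0.002]
ft_force: [-2.7, -1.6, 9.6]
finger_gap: 0.677
```

```bash
python3 -c "
from plan import *
plan(.5275,-.0373,.15,86)
cv2.imwrite('pics/w1.png',cv2.resize(robot.capture('scene')['pixels'][100:230,260:440],None,fx=4,fy=4))"
```

```text
t 4.0 cur [627.4 292.   14.3] yaw 115.01 | t [-8.543 -7.639 -4.549] w [ 4.300e-02 -1.000e-03  4.836e+00] F [-2.7 -1.6  9.6] gap 57.8 q [ 0.44  0.64  0.07  0.99 -0.    1.57]
```

View pics/w1.png

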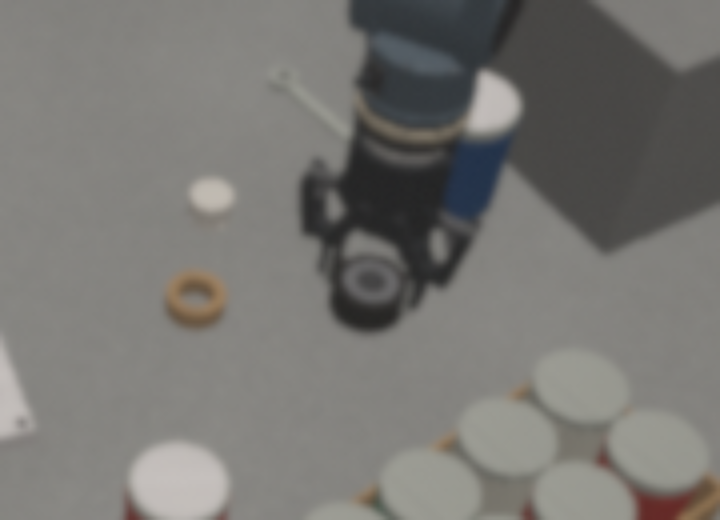

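{"op": "arm_command", "data": {"steps": [{"wx": 0, "wy": 0, "wz": 0, "tx": 0, "ty": 0, "tz": -1.5, "grip": 50}, {"wx": 0, "wy": 0, "wz": 0, "tx": 0, "ty": 0, "tz": -3, "grip": 50}, {"wx": 0, "wy": 0, "wz": 0, "tx": 0, "ty": 0, "tz": -4.5, "grip": 50}, {"wx": 0, "wy": 0, "wz": 2, "tx": -3, "ty": -2.68, "tz": -4.5, "grip": 50}, {"wx": 0, "wy": 0, "wz": 4.84, "tx": -8.54, "ty": -7.64, "tz": -4.5, "grip": 50}, {"wx": 0, "wy": 0, "wz": 4.84, "tx": -8.54, "ty": -7.64, "tz": -4.5, "grip": 50}, {"wx": 0, "wy": 0, "wz": 4.84, "tx": -8.54, "ty": -7.64, "tz": -4.5, "grip": 50}, {"wx": 0, "wy": 0, "wz": 4.84, "tx": -8.54, "ty": -7.64, "tz": -4.5, "grip": 50}]}}

```text
time: 4.85
ee_pos: [0.5545, 0.0509, 0.1514]
eef_rot: [0.002, 0.732, 0.681, 0.003]
ft_force: [0.9, -0.4, -0.7]
finger_gap: 0.674
```

```bash
python3 -c "
from plan import *
plan(.5275,-.0373,.1,86)"
```

```text
t 4.85 cur [554.5  50.9 151.4] yaw 85.87 | t [-3.001 -0.698  1.702] w [ 0.077 -0.017 -0.022] F [ 0.9 -0.4 -0.7] gap 57.5 q [ 0.09  0.32 -0.1   1.14  0.    1.73]
```

{"op": "arm_command", "data": {"steps": [{"wx": 0.08, "wy": 0, "wz": 0, "tx": -3, "ty": -0.7, "tz": 0.5, "grip": 50}, {"wx": 0.08, "wy": 0, "wz": 0, "tx": -3, "ty": -0.7, "tz": 0.5, "grip": 50}, {"wx": 0.08, "wy": 0, "wz": 0, "tx": -3, "ty": -0.7, "tz": 1.7, "grip": 50}, {"wx": 0.08, "wy": 0, "wz": 0, "tx": -3, "ty": -0.7, "tz": 1.7, "grip": 50}, {"wx": 0.08, "wy": 0, "wz": 0, "tx": -3, "ty": -0.7, "tz": 1.7, "grip": 50}, {"wx": 0.08, "wy": 0, "wz": 0, "tx": -3, "ty": -0.7, "tz": 1.7, "grip": 50}]}}

```text
time: 5.45
ee_pos: [0.5287, -0.0365, 0.1021]
eef_rot: [0.0, 0.732, 0.682, 0.001]
ft_force: [-0.3, -0.6, -1.9]
finger_gap: 0.674
```

```bash
python3 -c "
from plan import *
plan(.5275,-.0373,.02,86)
for n in('scene','top'):
  c=robot.capture(n);u,v=map(int,proj(c,(.5275,-.0373,.08)))
  p=cv2.resize(c['pixels'][v-30:v+30,u-30:u+30],None,fx=7,fy=7,interpolation=cv2.INTER_CUBIC);print(n,u-30,v-30);cv2.imwrite('pics/j1%s.png'%n,p)
cv2.imwrite('pics/j1.png',np.hstack([cv2.imread('pics/j1%s.png'%n)[:,:400] for n in('scene','top')]))
"
```

```text
t 5.45 cur [528.7 -36.5 102.1] yaw 85.94 | t [-0.033 -0.046  2.736] w [ 0.022 -0.018 -0.01 ] F [-0.3 -0.6 -1.9] gap 57.5 q [-0.07  0.32 -0.24  1.    0.    1.57]
scene 216 154
top 240 189
```

View pics/j1.png

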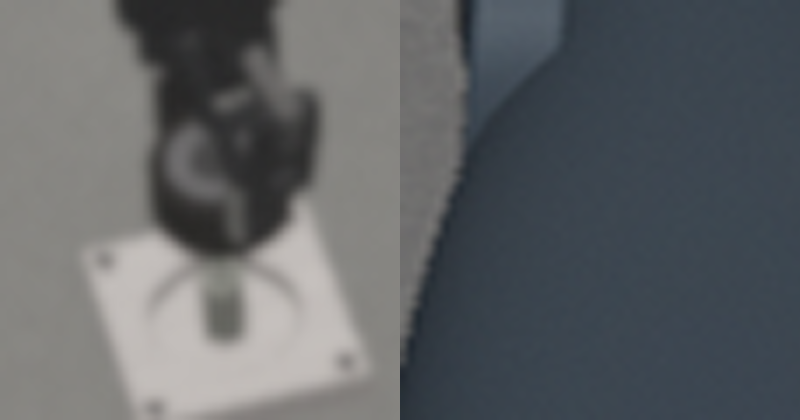

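{"op": "arm_command", "data": {"steps": [{"wx": 0, "wy": 0, "wz": 0, "tx": -0.03, "ty": -0.05, "tz": 0.4, "grip": 50}, {"wx": 0, "wy": 0, "wz": 0, "tx": -0.03, "ty": -0.05, "tz": 0.8, "grip": 50}, {"wx": 0, "wy": 0, "wz": 0, "tx": -0.03, "ty": -0.05, "tz": 1.2, "grip": 50}, {"wx": 0, "wy": 0, "wz": 0, "tx": -0.03, "ty": -0.05, "tz": 1.6, "grip": 50}, {"wx": 0, "wy": 0, "wz": 0, "tx": -0.03, "ty": -0.05, "tz": 1.9, "grip": 50}, {"wx": 0, "wy": 0, "wz": 0, "tx": -0.03, "ty": -0.05, "tz": 2.1, "grip": 50}, {"wx": 0, "wy": 0, "wz": 0, "tx": -0.03, "ty": -0.05, "tz": 2.1, "grip": 50}]}}

```text
time: 6.25
ee_pos: [0.5265, -0.0371, 0.0375]
eef_rot: [-0.001, 0.732, 0.682, 0.001]
ft_force: [-0.3, -0.1, -2.2]
finger_gap: 0.671
```

```bash
python3 -c "
from plan import *
plan(.5275,-.0373,.02,86)
for n in('scene',):
  c=robot.capture(n);u,v=map(int,proj(c,(.5275,-.0373,.05)))
  p=cv2.resize(c['pixels'][v-30:v+30,u-30:u+30],None,fx=8,fy=8,interpolation=cv2.INTER_CUBIC);print(n,u-30,v-30);cv2.imwrite('pics/j2.png',p)
"
```

```text
t 6.25 cur [526.5 -37.1  37.5] yaw 85.95 | t [-0.004  0.032  0.585] w [ 0.002 -0.018 -0.009] F [-0.3 -0.1 -2.2] gap 57.3 q [-0.07  0.38 -0.34  0.85  0.    1.57]
scene 216 161
```

View pics/j2.png

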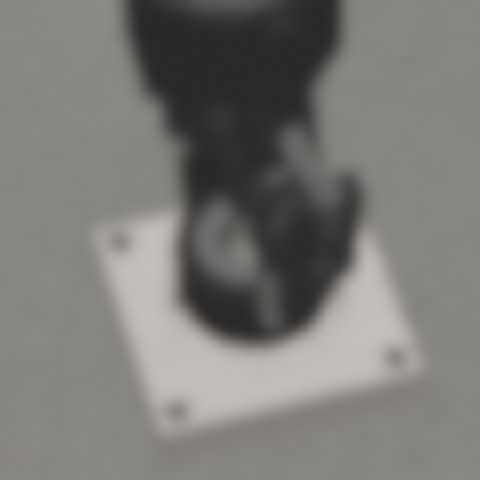

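{"op": "arm_command", "data": {"steps": [{"wx": 0, "wy": 0, "wz": 0, "tx": 0, "ty": 0.03, "tz": 0.15, "grip": 50}, {"wx": 0, "wy": 0, "wz": 0, "tx": 0, "ty": 0.03, "tz": 0.3, "grip": 50}, {"wx": 0, "wy": 0, "wz": 0, "tx": 0, "ty": 0.03, "tz": 0.45, "grip": 50}, {"wx": 0, "wy": 0, "wz": 0, "tx": 0, "ty": 0.03, "tz": 0.58, "grip": 50}, {"wx": 0, "wy": 0, "wz": 0, "tx": 0, "ty": 0.03, "tz": 0.58, "grip": 50}]}}

```text
time: 6.8
ee_pos: [0.5277, -0.0372, 0.0205]
eef_rot: [-0.0, 0.732, 0.682, 0.001]
ft_force: [0.5, -0.3, -1.1]
finger_gap: 0.672
```

```bash
python3 -c "
from plan import *
plan(.5275,-.0373,.02,86)
for n in('scene',):
  c=robot.capture(n);u,v=map(int,proj(c,(.5275,-.0373,.05)))
  p=cv2.resize(c['pixels'][v-30:v+30,u-30:u+30],None,fx=8,fy=8,interpolation=cv2.INTER_CUBIC);print(n,u-30,v-30);cv2.imwrite('pics/j3.png',p)
"
```

```text
t 6.8 cur [527.7 -37.2  20.5] yaw 85.95 | t [-0.005 -0.008  0.016] w [ 0.009 -0.019 -0.008] F [ 0.5 -0.3 -1.1] gap 57.4 q [-0.07  0.4  -0.36  0.81  0.    1.57]
scene 216 161
```

View pics/j3.png

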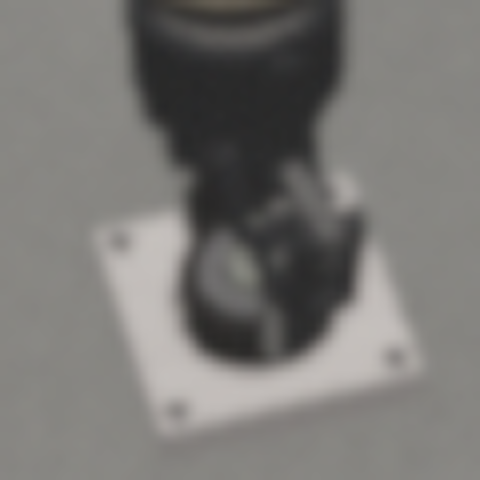

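{"op": "arm_command", "data": {"steps": [{"wx": 0, "wy": 0, "wz": 0, "tx": 0, "ty": 0, "tz": 0.1, "grip": 50}, {"wx": 0, "wy": 0, "wz": 0, "tx": 0, "ty": 0, "tz": 0.1, "grip": 50}]}}

```text
time: 7.05
ee_pos: [0.528, -0.0372, 0.0201]
eef_rot: [0.0, 0.732, 0.682, 0.002]
ft_force: [-9.8, 0.4, 31.1]
finger_gap: 0.674
```

{"op": "arm_command", "data": {"steps": [{"wx": 0, "wy": 0, "wz": 0, "tx": 0, "ty": 0, "tz": -0.02, "grip": 50}, {"wx": 0, "wy": 0, "wz": 0, "tx": 0, "ty": 0, "tz": -0.02, "grip": 80}, {"wx": 0, "wy": 0, "wz": 0, "tx": 0, "ty": 0, "tz": -0.02, "grip": 80}, {"wx": 0, "wy": 0, "wz": 0, "tx": 0, "ty": 0, "tz": -0.02, "grip": 80}, {"wx": 0, "wy": 0, "wz": 0, "tx": 0, "ty": 0, "tz": -1.5, "grip": 80}, {"wx": 0, "wy": 0, "wz": 0, "tx": 0, "ty": 0, "tz": -3, "grip": 80}, {"wx": 0, "wy": 0, "wz": 0, "tx": 0, "ty": 0, "tz": -4.5, "grip": 80}, {"wx": 0, "wy": 0, "wz": 0, "tx": 0, "ty": 0, "tz": -5, "grip": 80}]}}

```text
time: 7.85
ee_pos: [0.5294, -0.0376, 0.1744]
eef_rot: [0.002, 0.732, 0.682, 0.004]
ft_force: [1.2, -0.9, -0.1]
finger_gap: 0.931
```

```bash
python3 -c "
from plan import *
plan(.6207,-.2752,.12,66.1)
"
```

```text
t 7.85 cur [529.4 -37.6 174.4] yaw 85.95 | t [-7.689  3.58   1.829] w [ 0.078 -0.032  3.309] F [ 1.2 -0.9 -0.1] gap 79.5 q [-0.07  0.27 -0.12  1.17  0.    1.57]
```

{"op": "arm_command", "data": {"steps": [{"wx": 0.08, "wy": -0.03, "wz": 3.31, "tx": -7.69, "ty": 3.58, "tz": 0, "grip": 60}, {"wx": 0.08, "wy": -0.03, "wz": 3.31, "tx": -7.69, "ty": 3.58, "tz": 0, "grip": 60}, {"wx": 0.08, "wy": -0.03, "wz": 3.31, "tx": -7.69, "ty": 3.58, "tz": 0, "grip": 60}, {"wx": 0.08, "wy": -0.03, "wz": 3.31, "tx": -7.69, "ty": 3.58, "tz": 0, "grip": 60}, {"wx": 0.08, "wy": -0.03, "wz": 3.31, "tx": -7.69, "ty": 3.58, "tz": 1.8, "grip": 60}, {"wx": 0.08, "wy": -0.03, "wz": 3.31, "tx": -7.69, "ty": 3.58, "tz": 3.5, "grip": 60}, {"wx": 0.08, "wy": -0.03, "wz": 3.31, "tx": -7.69, "ty": 3.58, "tz": 4.5, "grip": 60}, {"wx": 0.08, "wy": -0.03, "wz": 3.31, "tx": -7.69, "ty": 3.58, "tz": 4.5, "grip": 60}]}}

```text
time: 8.65
ee_pos: [0.6171, -0.2742, 0.0324]
eef_rot: [-0.005, 0.839, 0.545, -0.003]
ft_force: [-1.5, 0.2, -0.8]
finger_gap: 0.701
```

Run:
```python
from plan import *
from fit import fit
plan(.6207,-.2752,.006,66.1)
for n in('scene','top'):
  c=robot.capture(n);u,v=map(int,proj(c,(.5275,-.0373,.04)))
  p=cv2.resize(c['pixels'][v-27:v+27,u-27:u+27],None,fx=7,fy=7,interpolation=cv2.INTER_CUBIC);print(n,u-27,v-27);cv2.imwrite('pics/j4%s.png'%n,p)
  cv2.imwrite('pics/full4%s.png'%n,c['pixels'])
cv2.imwrite('pics/j4.png',np.hstack([cv2.imread('pics/j4%s.png'%n) for n in('scene','top')]))
```

```text
t 8.65 cur [ 617.1 -274.2   32.4] yaw 66.02 | t [0.017 0.134 0.879] w [-0.117 -0.001 -0.013] F [-1.5  0.2 -0.8] gap 59.9 q [-0.42  0.61  0.07  1.03  0.    1.57]
scene 220 166
top 242 194
```

View pics/j4.png

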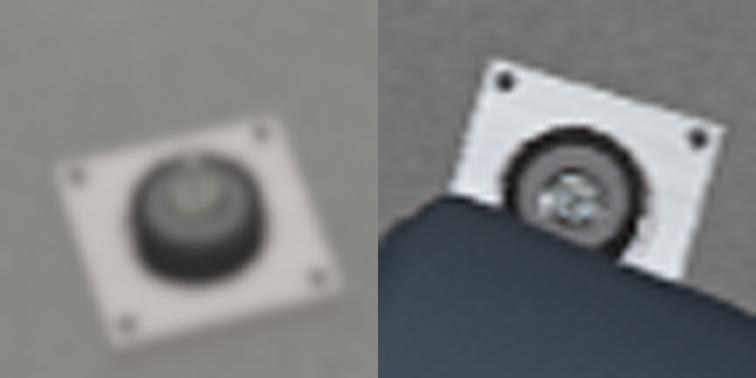

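{"op": "arm_command", "data": {"steps": [{"wx": -0.12, "wy": 0, "wz": 0, "tx": 0.02, "ty": 0.13, "tz": 0.2, "grip": 50}, {"wx": -0.12, "wy": 0, "wz": 0, "tx": 0.02, "ty": 0.13, "tz": 0.4, "grip": 50}, {"wx": -0.12, "wy": 0, "wz": 0, "tx": 0.02, "ty": 0.13, "tz": 0.6, "grip": 50}, {"wx": -0.12, "wy": 0, "wz": 0, "tx": 0.02, "ty": 0.13, "tz": 0.8, "grip": 50}, {"wx": -0.12, "wy": 0, "wz": 0, "tx": 0.02, "ty": 0.13, "tz": 0.88, "grip": 50}, {"wx": -0.12, "wy": 0, "wz": 0, "tx": 0.02, "ty": 0.13, "tz": 0.88, "grip": 50}]}}

```text
time: 9.35
ee_pos: [0.6242, -0.2755, 0.0126]
eef_rot: [0.004, 0.838, 0.545, 0.003]
ft_force: [0.0, 0.2, -0.2]
finger_gap: 0.587
```

Run:
```python
from plan import *
plan(.6207,-.2752,.001,66.1)
c=robot.capture('scene');u,v=map(int,proj(c,(.6207,-.2752,.02)))
cv2.imwrite('pics/s1.png',cv2.resize(c['pixels'][v-30:v+25,u-30:u+30],None,fx=9,fy=9,interpolation=cv2.INTER_CUBIC))
```

```text
t 9.35 cur [ 624.2 -275.5   12.6] yaw 66.09 | t [-0.038 -0.113  0.386] w [ 0.084 -0.003 -0.002] F [ 0.   0.2 -0.2] gap 50.1 q [-0.42  0.63  0.03  0.97  0.    1.57]
```

View pics/s1.png

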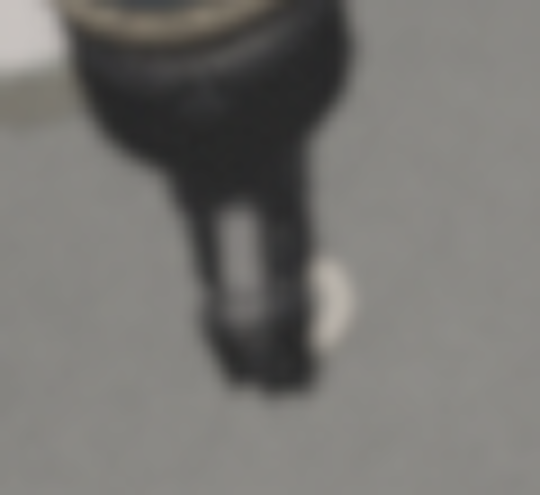

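{"op": "arm_command", "data": {"steps": [{"wx": 0, "wy": 0, "wz": 0, "tx": 0, "ty": -0.11, "tz": 0.1, "grip": 50}, {"wx": 0, "wy": 0, "wz": 0, "tx": 0, "ty": -0.11, "tz": 0.15, "grip": 50}]}}

```text
time: 9.6
ee_pos: [0.6209, -0.2741, 0.0082]
eef_rot: [0.004, 0.838, 0.545, 0.002]
ft_force: [0.1, -0.3, -0.2]
finger_gap: 0.584
```

Run:
```python
from plan import *
plan(.6207,-.2752,.001,66.1)
```

```text
t 9.6 cur [ 620.9 -274.1    8.2] yaw 66.09 | t [-0.036  0.007  0.239] w [ 0.083 -0.002 -0.002] F [ 0.1 -0.3 -0.2] gap 49.9 q [-0.42  0.63  0.02  0.96  0.    1.57]
```

{"op": "arm_command", "data": {"steps": [{"wx": 0.08, "wy": 0, "wz": 0, "tx": -0.03, "ty": 0, "tz": 0.1, "grip": 48}, {"wx": 0.08, "wy": 0, "wz": 0, "tx": -0.03, "ty": 0, "tz": 0.17, "grip": 48}, {"wx": 0.08, "wy": 0, "wz": 0, "tx": -0.03, "ty": 0, "tz": 0.17, "grip": 48}]}}

```text
time: 9.9
ee_pos: [0.6204, -0.2749, 0.0025]
eef_rot: [-0.0, 0.838, 0.545, 0.0]
ft_force: [-0.7, 0.2, -0.6]
finger_gap: 0.563
```

Run:
```python
from plan import *
plan(.6207,-.2752,.001,66.1)
```

```text
t 9.9 cur [ 620.4 -274.9    2.5] yaw 66.08 | t [-0.004  0.013  0.05 ] w [-0.004 -0.003 -0.003] F [-0.7  0.2 -0.6] gap 48.1 q [-0.42  0.64  0.02  0.96  0.    1.57]
```

{"op": "arm_command", "data": {"steps": [{"wx": 0, "wy": 0, "wz": 0, "tx": 0, "ty": 0, "tz": 0.1, "grip": 48}, {"wx": 0, "wy": 0, "wz": 0, "tx": 0, "ty": 0, "tz": 0.1, "grip": 42}, {"wx": 0, "wy": 0, "wz": 0, "tx": 0, "ty": 0, "tz": 0.1, "grip": 42}, {"wx": 0, "wy": 0, "wz": 0, "tx": 0, "ty": 0, "tz": 0.1, "grip": 42}]}}

```text
time: 10.3
ee_pos: [0.6204, -0.275, -0.0004]
eef_rot: [-0.0, 0.838, 0.545, 0.0]
ft_force: [0.2, 0.4, 0.3]
finger_gap: 0.492
```

Run:
```python
from plan import *
plan(.6207,-.2752,.001,66.1)
```

```text
t 10.3 cur [ 6.204e+02 -2.750e+02 -4.000e-01] yaw 66.08 | t [-0.004  0.011 -0.047] w [-0.003 -0.003 -0.003] F [0.2 0.4 0.3] gap 42.0 q [-0.42  0.64  0.02  0.95  0.    1.57]
```

{"op": "arm_command", "data": {"steps": [{"wx": 0, "wy": 0, "wz": 0, "tx": 0, "ty": 0, "tz": 0, "grip": 30}, {"wx": 0, "wy": 0, "wz": 0, "tx": 0, "ty": 0, "tz": 0, "grip": 30}, {"wx": 0, "wy": 0, "wz": 0, "tx": 0, "ty": 0, "tz": 0, "grip": 30}, {"wx": 0, "wy": 0, "wz": 0, "tx": 0, "ty": 0, "tz": 0, "grip": 30}]}}

```text
time: 10.7
ee_pos: [0.6207, -0.2751, 0.0002]
eef_rot: [0.0, 0.838, 0.545, 0.0]
ft_force: [-0.7, 0.9, 5.8]
finger_gap: 0.402
```

Run:
```python
from plan import *
plan(.6207,-.2752,.001,66.1)
c=robot.capture('scene');u,v=map(int,proj(c,(.6207,-.2752,.02)))
cv2.imwrite('pics/s2.png',cv2.resize(c['pixels'][v-30:v+25,u-30:u+30],None,fx=9,fy=9,interpolation=cv2.INTER_CUBIC))
```

```text
t 10.7 cur [ 6.207e+02 -2.751e+02  2.000e-01] yaw 66.08 | t [-0.004  0.002 -0.026] w [ 0.005 -0.002 -0.003] F [-0.7  0.9  5.8] gap 34.4 q [-0.42  0.64  0.02  0.95  0.    1.57]
```

View pics/s2.png

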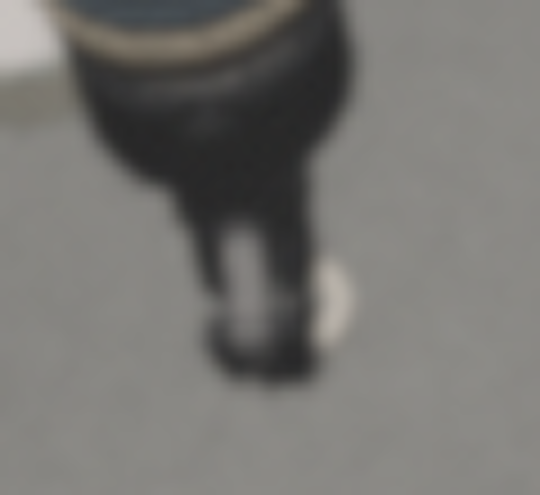

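Run:
```python
from plan import *
from fit import silh
c=robot.capture('scene');u,v=map(int,proj(c,(.6207,-.2752,.02)))
x0,y0=u-30,v-30
p=cv2.resize(c['pixels'][v-30:v+25,u-30:u+30],None,fx=9,fy=9,interpolation=cv2.INTER_CUBIC)
for z in(0,.008):
  P=silh(c,.6207,-.2752,z,0,.019)
  for q in P: cv2.circle(p,tuple(int(a) for a in((q-[x0,y0]+.5)*9)),1,(0,0,255),-1)
cv2.imwrite('pics/s3.png',p)
```

```text
(no output)
```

View pics/s3.png

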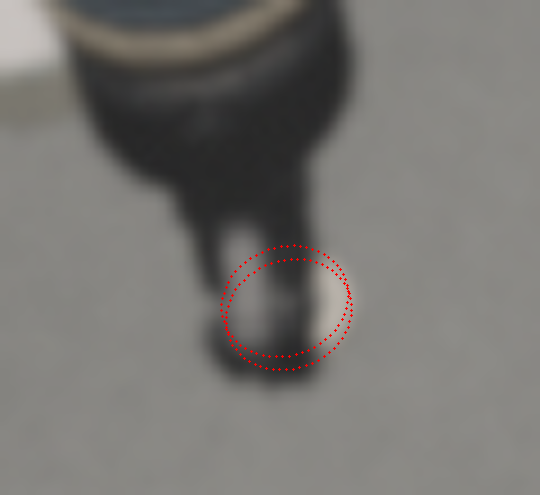

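{"op": "arm_command", "data": {"steps": [{"wx": 0, "wy": 0, "wz": 0, "tx": 0, "ty": 0, "tz": 0, "grip": 50}, {"wx": 0, "wy": 0, "wz": 0, "tx": 0, "ty": 0, "tz": 0, "grip": 50}, {"wx": 0, "wy": 0, "wz": 1.3, "tx": 0, "ty": 0, "tz": 0, "grip": 50}, {"wx": 0, "wy": 0, "wz": 2.6, "tx": 0, "ty": 0, "tz": 0, "grip": 50}, {"wx": 0, "wy": 0, "wz": 3.9, "tx": 0, "ty": 0, "tz": 0, "grip": 50}, {"wx": 0, "wy": 0, "wz": 5.2, "tx": 0, "ty": 0, "tz": 0, "grip": 50}, {"wx": 0, "wy": 0, "wz": 6.5, "tx": 0, "ty": 0, "tz": 0, "grip": 50}, {"wx": 0, "wy": 0, "wz": 7.5, "tx": 0, "ty": 0, "tz": 0, "grip": 50}]}}

```text
time: 11.6
ee_pos: [0.6206, -0.275, -0.0001]
eef_rot: [-0.0, 0.984, 0.18, 0.0]
ft_force: [0.5, 0.2, -0.1]
finger_gap: 0.587
```

Run:
```python
from plan import *
plan(.6207,-.2751,.000,-23.9)
```

```text
t 11.6 cur [ 6.206e+02 -2.750e+02 -1.000e-01] yaw 20.77 | t [ 0.003  0.004 -0.003] w [-2.000e-03 -2.000e-03  7.446e+00] F [ 0.5  0.2 -0.1] gap 50.2 q [-0.42  0.64  0.02  0.95  0.    2.36]
```

{"op": "arm_command", "data": {"steps": [{"wx": 0, "wy": 0, "wz": 1.3, "tx": 0, "ty": 0, "tz": 0, "grip": 50}, {"wx": 0, "wy": 0, "wz": 2.6, "tx": 0, "ty": 0, "tz": 0, "grip": 50}, {"wx": 0, "wy": 0, "wz": 3.9, "tx": 0, "ty": 0, "tz": 0, "grip": 50}, {"wx": 0, "wy": 0, "wz": 5.2, "tx": 0, "ty": 0, "tz": 0, "grip": 50}, {"wx": 0, "wy": 0, "wz": 6.0, "tx": 0, "ty": 0, "tz": 0, "grip": 30}, {"wx": 0, "wy": 0, "wz": 6.0, "tx": 0, "ty": 0, "tz": 0, "grip": 30}, {"wx": 0, "wy": 0, "wz": 6.0, "tx": 0, "ty": 0, "tz": 0, "grip": 30}, {"wx": 0, "wy": 0, "wz": 6.0, "tx": 0, "ty": 0, "tz": 0, "grip": 30}]}}

```text
time: 12.4
ee_pos: [0.6206, -0.275, 0.0003]
eef_rot: [-0.0, 0.991, -0.132, 0.0]
ft_force: [-1.8, 0.9, 4.4]
finger_gap: 0.409
```

Run:
```python
from plan import *
plan(.5277,-.0373,.16,0)
c=robot.capture('scene');u,v=map(int,proj(c,(.6207,-.2752,.02)))
x0,y0=u-30,v-30
cv2.imwrite('pics/s4.png',cv2.resize(c['pixels'][v-30:v+25,u-30:u+30],None,fx=9,fy=9,interpolation=cv2.INTER_CUBIC))
```

```text
t 12.4 cur [ 6.206e+02 -2.750e+02  3.000e-01] yaw -15.22 | t [-5.066 -6.835 -5.325] w [-2.000e-03 -5.000e-03 -2.537e+00] F [-1.8  0.9  4.4] gap 34.9 q [-0.42  0.64  0.02  0.95  0.    2.99]
```

View pics/s4.png

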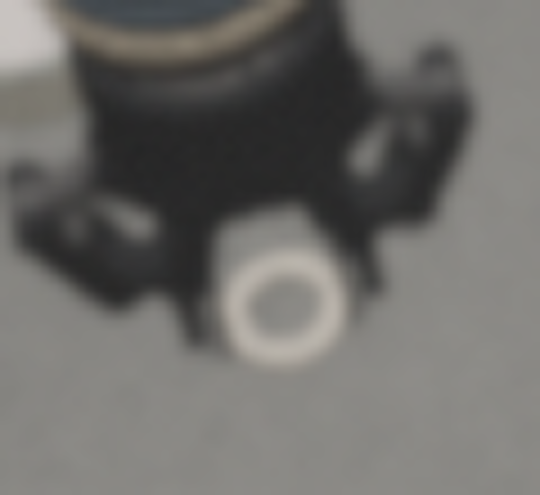

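{"op": "arm_command", "data": {"steps": [{"wx": 0, "wy": 0, "wz": 0, "tx": 0, "ty": 0, "tz": -1.5, "grip": 30}, {"wx": 0, "wy": 0, "wz": 0, "tx": 0, "ty": 0, "tz": -3, "grip": 30}, {"wx": 0, "wy": 0, "wz": -1, "tx": -1, "ty": -1.35, "tz": -4.5, "grip": 30}, {"wx": 0, "wy": 0, "wz": -2, "tx": -2, "ty": -2.7, "tz": -5.3, "grip": 30}, {"wx": 0, "wy": 0, "wz": -3, "tx": -3, "ty": -4.05, "tz": -5.3, "grip": 30}, {"wx": 0, "wy": 0, "wz": -4.2, "tx": -4, "ty": -5.4, "tz": -5.3, "grip": 30}, {"wx": 0, "wy": 0, "wz": -4.2, "tx": -5.07, "ty": -6.84, "tz": -5.3, "grip": 30}, {"wx": 0, "wy": 0, "wz": -4.2, "tx": -5.07, "ty": -6.84, "tz": -5.3, "grip": 30}]}}

```text
time: 13.25
ee_pos: [0.5257, -0.0343, 0.1594]
eef_rot: [-0.0, 0.996, 0.088, 0.0]
ft_force: [-0.0, -0.2, -1.0]
finger_gap: 0.411
```

Run:
```python
from plan import *
plan(.5275,-.0373,.085,10)
```

```text
t 13.25 cur [525.7 -34.3 159.4] yaw 10.11 | t [0.04  0.112 2.481] w [-0.007 -0.001  0.019] F [-0.  -0.2 -1. ] gap 35.1 q [-0.07  0.28 -0.15  1.15  0.    2.9 ]
```

{"op": "arm_command", "data": {"steps": [{"wx": 0, "wy": 0, "wz": 0, "tx": 0.04, "ty": 0.11, "tz": 1.2, "grip": 30}, {"wx": 0, "wy": 0, "wz": 0, "tx": 0.04, "ty": 0.11, "tz": 2.3, "grip": 30}, {"wx": 0, "wy": 0, "wz": 0, "tx": 0.04, "ty": 0.11, "tz": 2.7, "grip": 30}, {"wx": 0, "wy": 0, "wz": 0, "tx": 0.04, "ty": 0.11, "tz": 2.7, "grip": 30}, {"wx": 0, "wy": 0, "wz": 0, "tx": 0.04, "ty": 0.11, "tz": 2.7, "grip": 30}]}}

```text
time: 13.75
ee_pos: [0.5281, -0.0375, 0.0792]
eef_rot: [-0.0, 0.996, 0.088, 0.0]
ft_force: [0.3, -0.0, 0.5]
finger_gap: 0.406
```

Run:
```python
from plan import *
from fit import silh
plan(.5275,-.0373,.0363,10)
c=robot.capture('scene');s=robot.read_state()["ee_pos"]
u,v=map(int,proj(c,(.5275,-.0373,.06)))
x0,y0=u-30,v-27
p=cv2.resize(c['pixels'][v-27:v+33,u-30:u+30],None,fx=10,fy=10,interpolation=cv2.INTER_CUBIC)
cv2.imwrite('pics/s5a.png',p)
def dr(P,col):
  for q in P: cv2.circle(p,tuple(int(a) for a in((q-[x0,y0]+.5)*10)),1,col,-1)
dr(silh(c,s[0],s[1],s[2]+.008,0,.019),(0,0,255));dr(silh(c,s[0],s[1],s[2]+.008,0,.012),(0,0,255))
dr(silh(c,.5275,-.0373,.036,0,.030),(0,255,0))
dr(silh(c,.5275,-.0373,.0655,0,.003),(255,255,0))
for h in((.05,.05),): pass
cv2.imwrite('pics/s5.png',p)
```

```text
t 13.75 cur [528.1 -37.5  79.2] yaw 10.1 | t [-0.02  -0.009  1.43 ] w [-0.006 -0.007  0.016] F [ 0.3 -0.   0.5] gap 34.7 q [-0.07  0.34 -0.28  0.95  0.    2.89]
```

View pics/s5a.png

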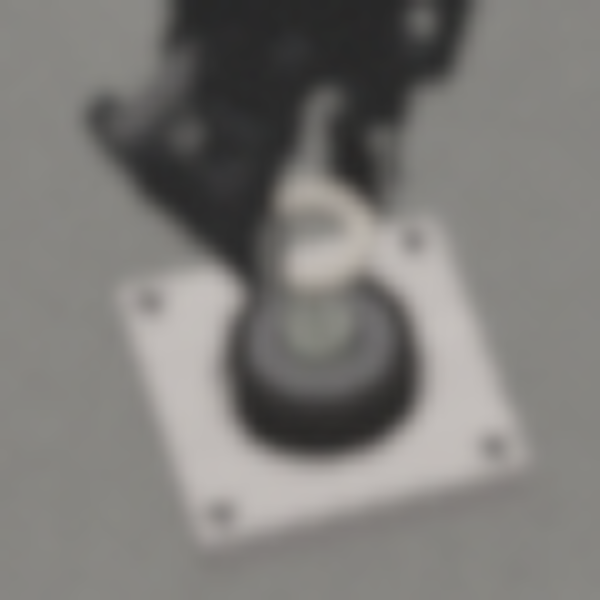

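View pics/s5.png

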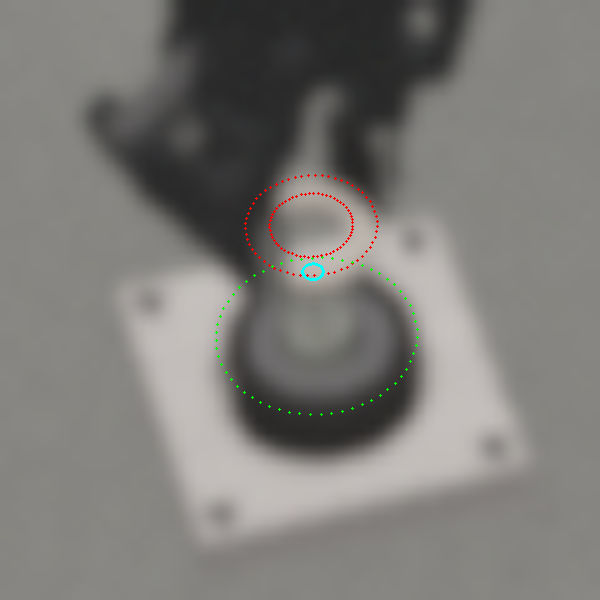

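{"op": "arm_command", "data": {"steps": [{"wx": 0, "wy": 0, "wz": 0, "tx": -0.01, "ty": 0, "tz": 0.3, "grip": 30}, {"wx": 0, "wy": 0, "wz": 0, "tx": -0.01, "ty": 0, "tz": 0.6, "grip": 30}, {"wx": 0, "wy": 0, "wz": 0, "tx": -0.01, "ty": 0, "tz": 0.8, "grip": 30}, {"wx": 0, "wy": 0, "wz": 0, "tx": -0.01, "ty": 0, "tz": 0.95, "grip": 30}, {"wx": 0, "wy": 0, "wz": 0, "tx": -0.01, "ty": 0, "tz": 0.95, "grip": 30}, {"wx": 0, "wy": 0, "wz": 0, "tx": -0.01, "ty": 0, "tz": 0.95, "grip": 30}]}}

```text
time: 14.4
ee_pos: [0.5282, -0.0376, 0.051]
eef_rot: [-0.0, 0.996, 0.088, 0.001]
ft_force: [0.3, 0.6, -0.2]
finger_gap: 0.409
```

Run:
```python
from plan import *
plan(.5275,-.0373,.0363,10)
```

```text
t 14.4 cur [528.2 -37.6  51. ] yaw 10.09 | t [-0.022 -0.012  0.491] w [-0.005 -0.014  0.015] F [ 0.3  0.6 -0.2] gap 34.9 q [-0.07  0.37 -0.32  0.88  0.    2.89]
```

{"op": "arm_command", "data": {"steps": [{"wx": 0, "wy": 0, "wz": 0, "tx": -0.01, "ty": 0, "tz": 0.1, "grip": 30}, {"wx": 0, "wy": 0, "wz": 0, "tx": -0.01, "ty": 0, "tz": 0.2, "grip": 30}, {"wx": 0, "wy": 0, "wz": 0, "tx": -0.01, "ty": 0, "tz": 0.3, "grip": 30}, {"wx": 0, "wy": 0, "wz": 0, "tx": -0.01, "ty": 0, "tz": 0.37, "grip": 30}, {"wx": 0, "wy": 0, "wz": 0, "tx": -0.01, "ty": 0, "tz": 0.37, "grip": 30}]}}

```text
time: 14.9
ee_pos: [0.5277, -0.0376, 0.0396]
eef_rot: [-0.0, 0.996, 0.088, 0.0]
ft_force: [-0.1, 0.2, -1.4]
finger_gap: 0.407
```

Run:
```python
from plan import *
plan(.5275,-.0373,.0363,10)
```

```text
t 14.9 cur [527.7 -37.6  39.6] yaw 10.09 | t [-0.004 -0.01   0.109] w [-0.006 -0.008  0.015] F [-0.1  0.2 -1.4] gap 34.8 q [-0.07  0.38 -0.33  0.85  0.    2.89]
```

{"op": "arm_command", "data": {"steps": [{"wx": 0, "wy": 0, "wz": 0, "tx": 0, "ty": 0, "tz": 0.06, "grip": 30}, {"wx": 0, "wy": 0, "wz": 0, "tx": 0, "ty": 0, "tz": 0.11, "grip": 30}, {"wx": 0, "wy": 0, "wz": 0, "tx": 0, "ty": 0, "tz": 0.12, "grip": 30}]}}

```text
time: 15.2
ee_pos: [0.5277, -0.0376, 0.0362]
eef_rot: [-0.0, 0.996, 0.088, 0.001]
ft_force: [-1.8, 0.4, 6.2]
finger_gap: 0.407
```

{"op": "arm_command", "data": {"steps": [{"wx": 0, "wy": 0, "wz": 0, "tx": 0, "ty": 0, "tz": 0, "grip": 55}, {"wx": 0, "wy": 0, "wz": 0, "tx": 0, "ty": 0, "tz": 0, "grip": 55}, {"wx": 0, "wy": 0, "wz": 0, "tx": 0, "ty": 0, "tz": 0, "grip": 55}, {"wx": 0, "wy": 0, "wz": 0, "tx": 0, "ty": 0, "tz": -0.8, "grip": 55}, {"wx": 0, "wy": 0, "wz": 0, "tx": 0, "ty": 0, "tz": -2.4, "grip": 55}, {"wx": 0, "wy": 0, "wz": 0, "tx": 0, "ty": 0, "tz": -4, "grip": 55}, {"wx": 0, "wy": 0, "wz": 0, "tx": 0, "ty": 0, "tz": -4, "grip": 55}]}}

```text
time: 15.9
ee_pos: [0.5309, -0.0379, 0.1623]
eef_rot: [0.0, 0.996, 0.088, 0.005]
ft_force: [1.2, -0.3, -0.7]
finger_gap: 0.645
```

Run:
```python
from plan import *
plan(.4773,.2508,.1,118)
c=robot.capture('scene')
u,v=map(int,proj(c,(.5275,-.0373,.05)))
cv2.imwrite('pics/s6.png',cv2.resize(c['pixels'][v-27:v+33,u-30:u+30],None,fx=10,fy=10,interpolation=cv2.INTER_CUBIC))
```

```text
t 15.9 cur [530.9 -37.9 162.3] yaw 10.1 | t [-0.093 -9.79   2.059] w [  0.106  -0.052 -17.984] F [ 1.2 -0.3 -0.7] gap 55.1 q [-0.07  0.27 -0.14  1.14  0.    2.89]
```

View pics/s6.png

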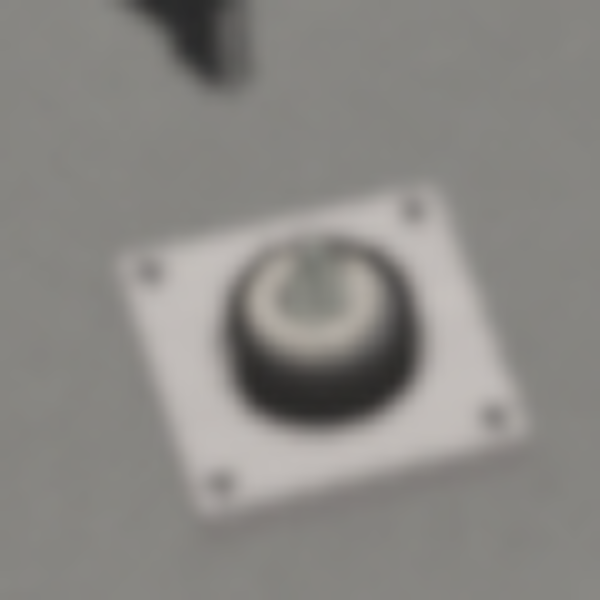

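{"op": "arm_command", "data": {"steps": [{"wx": 0, "wy": 0, "wz": -11, "tx": -0.09, "ty": -9.79, "tz": 0, "grip": 60}, {"wx": 0, "wy": 0, "wz": -11, "tx": -0.09, "ty": -9.79, "tz": 0, "grip": 60}, {"wx": 0, "wy": 0, "wz": -11, "tx": -0.09, "ty": -9.79, "tz": 0, "grip": 60}, {"wx": 0, "wy": 0, "wz": -11, "tx": -0.09, "ty": -9.79, "tz": 0, "grip": 60}, {"wx": 0, "wy": 0, "wz": -11, "tx": -0.09, "ty": -9.79, "tz": 0, "grip": 60}, {"wx": 0, "wy": 0, "wz": -11, "tx": -0.09, "ty": -9.79, "tz": 0, "grip": 60}, {"wx": 0, "wy": 0, "wz": -11, "tx": -0.09, "ty": -9.79, "tz": 0, "grip": 60}, {"wx": 0, "wy": 0, "wz": -11, "tx": -0.09, "ty": -9.79, "tz": 0, "grip": 60}]}}

```text
time: 16.75
ee_pos: [0.4743, 0.2522, 0.1576]
eef_rot: [0.002, 0.785, 0.62, 0.002]
ft_force: [0.3, 0.2, -0.3]
finger_gap: 0.702
```

Run:
```python
from plan import *
plan(.4773,.2508,.05,128)
```

```text
t 16.75 cur [474.3 252.2 157.6] yaw 76.61 | t [-0.025  0.088  3.589] w [ 0.05   0.018 -8.565] F [ 0.3  0.2 -0.3] gap 60.0 q [ 0.49  0.29 -0.13  1.14 -0.    2.3 ]
```

{"op": "arm_command", "data": {"steps": [{"wx": 0.05, "wy": 0.02, "wz": -8.57, "tx": -0.03, "ty": 0.09, "tz": 1, "grip": 60}, {"wx": 0.05, "wy": 0.02, "wz": -8.57, "tx": -0.03, "ty": 0.09, "tz": 2, "grip": 60}, {"wx": 0.05, "wy": 0.02, "wz": -8.57, "tx": -0.03, "ty": 0.09, "tz": 3, "grip": 60}, {"wx": 0.05, "wy": 0.02, "wz": -8.57, "tx": -0.03, "ty": 0.09, "tz": 3.5, "grip": 60}, {"wx": 0.05, "wy": 0.02, "wz": -8.57, "tx": -0.03, "ty": 0.09, "tz": 3.5, "grip": 60}, {"wx": 0.05, "wy": 0.02, "wz": -8.57, "tx": -0.03, "ty": 0.09, "tz": 3.5, "grip": 60}, {"wx": 0.05, "wy": 0.02, "wz": -8.57, "tx": -0.03, "ty": 0.09, "tz": 3.5, "grip": 60}, {"wx": 0.05, "wy": 0.02, "wz": -8.57, "tx": -0.03, "ty": 0.09, "tz": 3.5, "grip": 60}]}}

```text
time: 17.55
ee_pos: [0.4769, 0.2504, 0.052]
eef_rot: [-0.0, 0.44, 0.898, -0.0]
ft_force: [-0.3, -0.7, 0.1]
finger_gap: 0.702
```

Run:
```python
from plan import *
plan(.4773,.2508,.005,128)
```

```text
t 17.55 cur [476.9 250.4  52. ] yaw 127.79 | t [1.000e-03 2.000e-02 1.567e+00] w [-0.01  -0.003 -0.034] F [-0.3 -0.7  0.1] gap 59.9 q [ 0.48  0.38 -0.29  0.9   0.    1.39]
```

{"op": "arm_command", "data": {"steps": [{"wx": 0, "wy": 0, "wz": 0, "tx": 0, "ty": 0.02, "tz": 0.8, "grip": 55}, {"wx": 0, "wy": 0, "wz": 0, "tx": 0, "ty": 0.02, "tz": 1.3, "grip": 50}, {"wx": 0, "wy": 0, "wz": 0, "tx": 0, "ty": 0.02, "tz": 1.57, "grip": 45}, {"wx": 0, "wy": 0, "wz": 0, "tx": 0, "ty": 0.02, "tz": 1.57, "grip": 40}, {"wx": 0, "wy": 0, "wz": 0, "tx": 0, "ty": 0.02, "tz": 1.57, "grip": 25}, {"wx": 0, "wy": 0, "wz": 0, "tx": 0, "ty": 0.02, "tz": 1.57, "grip": 25}, {"wx": 0, "wy": 0, "wz": 0, "tx": 0, "ty": 0.02, "tz": 1.57, "grip": 25}]}}

```text
time: 18.25
ee_pos: [0.4778, 0.251, 0.0056]
eef_rot: [-0.0, 0.44, 0.898, 0.0]
ft_force: [-0.1, -0.1, 0.3]
finger_gap: 0.403
```

Run:
```python
from plan import *
plan(.4773,.2508,.005,40)
```

```text
t 18.25 cur [477.8 251.    5.6] yaw 127.77 | t [ 0.004 -0.017  0.02 ] w [ 0.0000e+00 -2.0000e-03  1.4629e+01] F [-0.1 -0.1  0.3] gap 34.4 q [ 0.48  0.44 -0.35  0.78  0.    1.4 ]
```

{"op": "arm_command", "data": {"steps": [{"wx": 0, "wy": 0, "wz": 0, "tx": 0, "ty": 0, "tz": 0, "grip": 50}, {"wx": 0, "wy": 0, "wz": 0, "tx": 0, "ty": 0, "tz": 0, "grip": 50}, {"wx": 0, "wy": 0, "wz": 1.3, "tx": 0, "ty": 0, "tz": 0, "grip": 50}, {"wx": 0, "wy": 0, "wz": 2.6, "tx": 0, "ty": 0, "tz": 0, "grip": 50}, {"wx": 0, "wy": 0, "wz": 3.9, "tx": 0, "ty": 0, "tz": 0, "grip": 50}, {"wx": 0, "wy": 0, "wz": 5.2, "tx": 0, "ty": 0, "tz": 0, "grip": 50}, {"wx": 0, "wy": 0, "wz": 6.5, "tx": 0, "ty": 0, "tz": 0, "grip": 50}, {"wx": 0, "wy": 0, "wz": 7.5, "tx": 0, "ty": 0, "tz": 0, "grip": 50}]}}

```text
time: 19.05
ee_pos: [0.4779, 0.2511, 0.0057]
eef_rot: [-0.0, 0.752, 0.659, 0.0]
ft_force: [0.1, 0.4, -0.8]
finger_gap: 0.59
```

{"op": "arm_command", "data": {"steps": [{"wx": 0, "wy": 0, "wz": 1.3, "tx": 0, "ty": 0, "tz": 0, "grip": 50}, {"wx": 0, "wy": 0, "wz": 2.6, "tx": 0, "ty": 0, "tz": 0, "grip": 50}, {"wx": 0, "wy": 0, "wz": 3.9, "tx": 0, "ty": 0, "tz": 0, "grip": 50}, {"wx": 0, "wy": 0, "wz": 5.2, "tx": 0, "ty": 0, "tz": 0, "grip": 50}, {"wx": 0, "wy": 0, "wz": 6.5, "tx": 0, "ty": 0, "tz": 0, "grip": 25}, {"wx": 0, "wy": 0, "wz": 7, "tx": 0, "ty": 0, "tz": 0, "grip": 25}, {"wx": 0, "wy": 0, "wz": 7, "tx": 0, "ty": 0, "tz": 0, "grip": 25}, {"wx": 0, "wy": 0, "wz": 7, "tx": 0, "ty": 0, "tz": 0, "grip": 25}]}}

```text
time: 19.85
ee_pos: [0.4782, 0.2513, 0.0062]
eef_rot: [-0.0, 0.938, 0.347, 0.001]
ft_force: [-1.1, -0.4, 5.6]
finger_gap: 0.393
```

Run:
```python
from plan import *
plan(.5276,-.0374,.16,15)
c=robot.capture('scene')
u,v=map(int,proj(c,(.477,.251,.02)))
cv2.imwrite('pics/c1.png',cv2.resize(c['pixels'][v-30:v+30,u-30:u+30],None,fx=8,fy=8,interpolation=cv2.INTER_CUBIC))
```

```text
t 19.85 cur [478.2 251.3   6.2] yaw 40.56 | t [-5.     8.381 -5.132] w [-2.00e-03 -1.40e-02  4.26e+00] F [-1.1 -0.4  5.6] gap 33.5 q [ 0.48  0.44 -0.35  0.78  0.    2.92]
```

View pics/c1.png

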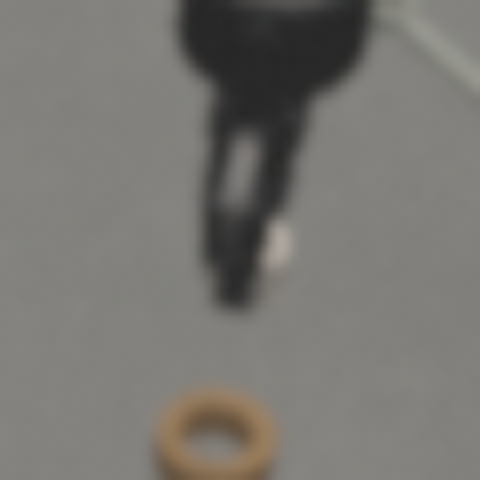

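{"op": "arm_command", "data": {"steps": [{"wx": 0, "wy": 0, "wz": 0, "tx": 0, "ty": 0, "tz": -1.5, "grip": 25}, {"wx": 0, "wy": 0, "wz": 0, "tx": 0, "ty": 0, "tz": -3, "grip": 25}, {"wx": 0, "wy": 0, "wz": 0, "tx": -0.7, "ty": 1.2, "tz": -4.5, "grip": 25}, {"wx": 0, "wy": 0, "wz": 0, "tx": -1.5, "ty": 2.5, "tz": -5.1, "grip": 25}, {"wx": 0, "wy": 0, "wz": 0, "tx": -2.3, "ty": 3.9, "tz": -5.1, "grip": 25}, {"wx": 0, "wy": 0, "wz": 1, "tx": -3.2, "ty": 5.4, "tz": -5.1, "grip": 25}, {"wx": 0, "wy": 0, "wz": 2, "tx": -4.1, "ty": 6.9, "tz": -5.1, "grip": 25}, {"wx": 0, "wy": 0, "wz": 3, "tx": -5.0, "ty": 8.38, "tz": -5.1, "grip": 25}]}}

```text
time: 20.7
ee_pos: [0.5253, -0.0254, 0.1592]
eef_rot: [-0.0, 0.981, 0.195, 0.001]
ft_force: [0.6, 0.8, -0.1]
finger_gap: 0.395
```

Run:
```python
from plan import *
plan(.5276,-.0374,.085,15)
```

```text
t 20.7 cur [525.3 -25.4 159.2] yaw 22.46 | t [-0.086  0.398  2.473] w [-0.003 -0.017  1.243] F [ 0.6  0.8 -0.1] gap 33.8 q [-0.05  0.27 -0.15  1.14  0.    2.7 ]
```

{"op": "arm_command", "data": {"steps": [{"wx": 0, "wy": 0, "wz": 1.24, "tx": -0.09, "ty": 0.4, "tz": 0.5, "grip": 25}, {"wx": 0, "wy": 0, "wz": 1.24, "tx": -0.09, "ty": 0.4, "tz": 1.5, "grip": 25}, {"wx": 0, "wy": 0, "wz": 1.24, "tx": -0.09, "ty": 0.4, "tz": 2.4, "grip": 25}, {"wx": 0, "wy": 0, "wz": 1.24, "tx": -0.09, "ty": 0.4, "tz": 2.6, "grip": 25}, {"wx": 0, "wy": 0, "wz": 1.24, "tx": -0.09, "ty": 0.4, "tz": 2.6, "grip": 25}, {"wx": 0, "wy": 0, "wz": 1.24, "tx": -0.09, "ty": 0.4, "tz": 2.6, "grip": 25}]}}

```text
time: 21.3
ee_pos: [0.5282, -0.0374, 0.0822]
eef_rot: [-0.0, 0.991, 0.131, 0.001]
ft_force: [0.3, -0.1, -0.1]
finger_gap: 0.397
```

Run:
```python
from plan import *
from fit import silh
plan(.5276,-.0374,.072,15)
c=robot.capture('scene');s=robot.read_state()["ee_pos"]
u,v=map(int,proj(c,(.5275,-.0373,.06)))
x0,y0=u-30,v-27
p=cv2.resize(c['pixels'][v-27:v+33,u-30:u+30],None,fx=10,fy=10,interpolation=cv2.INTER_CUBIC)
q0=p.copy()
def dr(P,col):
  for q in P: cv2.circle(p,tuple(int(a) for a in((q-[x0,y0]+.5)*10)),1,col,-1)
dr(silh(c,s[0],s[1],s[2]-.006+.027,0,.018),(0,0,255));dr(silh(c,s[0],s[1],s[2]-.006,0,.018),(0,0,255))
dr(silh(c,.5276,-.0374,.018,0,.0325),(0,255,0))
dr(silh(c,.5276,-.0374,.044,0,.019),(255,255,0))
cv2.imwrite('pics/c2.png',cv2.resize(np.hstack([q0,p]),(800,400)))
```

```text
t 21.3 cur [528.2 -37.4  82.2] yaw 15.08 | t [-0.021 -0.004  0.341] w [-0.    -0.028  0.013] F [ 0.3 -0.1 -0.1] gap 33.9 q [-0.07  0.34 -0.27  0.96  0.    2.81]
```

View pics/c2.png

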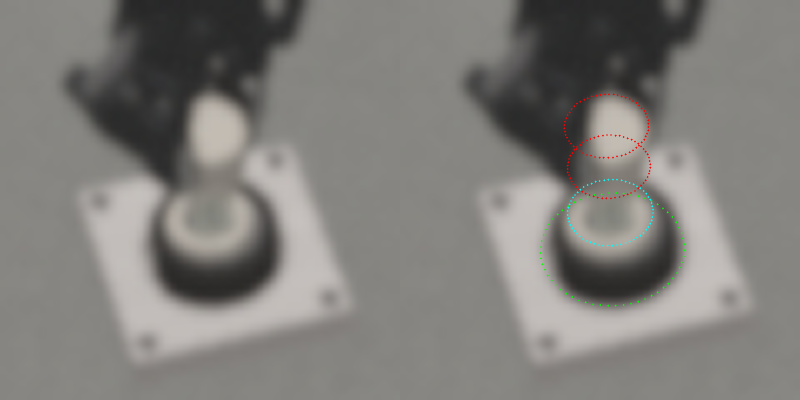

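{"op": "arm_command", "data": {"steps": [{"wx": 0, "wy": -0.03, "wz": 0, "tx": -0.01, "ty": 0, "tz": 0.2, "grip": 25}, {"wx": 0, "wy": -0.03, "wz": 0, "tx": -0.01, "ty": 0, "tz": 0.4, "grip": 25}, {"wx": 0, "wy": -0.03, "wz": 0, "tx": -0.01, "ty": 0, "tz": 0.55, "grip": 25}, {"wx": 0, "wy": -0.03, "wz": 0, "tx": -0.01, "ty": 0, "tz": 0.55, "grip": 25}, {"wx": 0, "wy": -0.03, "wz": 0, "tx": -0.01, "ty": 0, "tz": 0.55, "grip": 25}]}}

```text
time: 21.85
ee_pos: [0.5281, -0.0374, 0.0658]
eef_rot: [0.0, 0.991, 0.131, 0.0]
ft_force: [0.1, 0.4, -0.3]
finger_gap: 0.394
```

Run:
```python
from plan import *
plan(.5276,-.0374,.05,15)
```

```text
t 21.85 cur [528.1 -37.4  65.8] yaw 15.08 | t [-0.015 -0.004  0.527] w [0.001 0.    0.013] F [ 0.1  0.4 -0.3] gap 33.6 q [-0.07  0.36 -0.3   0.92 -0.    2.81]
```

{"op": "arm_command", "data": {"steps": [{"wx": 0, "wy": 0, "wz": 0, "tx": 0, "ty": 0, "tz": 0.1, "grip": 25}, {"wx": 0, "wy": 0, "wz": 0, "tx": 0, "ty": 0, "tz": 0.17, "grip": 25}, {"wx": 0, "wy": 0, "wz": 0, "tx": 0, "ty": 0, "tz": 0.2, "grip": 25}]}}

```text
time: 22.15
ee_pos: [0.5281, -0.0366, 0.0603]
eef_rot: [-0.001, 0.991, 0.131, 0.0]
ft_force: [-2.7, 4.9, 10.1]
finger_gap: 0.395
```

{"op": "arm_command", "data": {"steps": [{"wx": 0, "wy": 0, "wz": 0, "tx": 0, "ty": 0, "tz": 0.06, "grip": 25}, {"wx": 0, "wy": 0, "wz": 0, "tx": 0, "ty": 0, "tz": 0.12, "grip": 25}, {"wx": 0, "wy": 0, "wz": 0, "tx": 0, "ty": 0, "tz": 0.15, "grip": 25}]}}

```text
time: 22.45
ee_pos: [0.5286, -0.0363, 0.057]
eef_rot: [-0.001, 0.991, 0.132, 0.001]
ft_force: [-4.0, 1.9, 15.9]
finger_gap: 0.395
```

{"op": "arm_command", "data": {"steps": [{"wx": 0, "wy": 0, "wz": 0, "tx": -0.02, "ty": 0, "tz": 0.06, "grip": 25}, {"wx": 0, "wy": 0, "wz": 0, "tx": -0.02, "ty": 0, "tz": 0.12, "grip": 25}, {"wx": 0, "wy": 0, "wz": 0, "tx": -0.02, "ty": 0, "tz": 0.15, "grip": 25}]}}

```text
time: 22.75
ee_pos: [0.5283, -0.0364, 0.053]
eef_rot: [-0.001, 0.991, 0.132, 0.002]
ft_force: [-1.5, 0.9, 7.7]
finger_gap: 0.394
```

Run:
```python
from plan import *
plan(.5276,-.0374,.05,15)
c=robot.capture('scene')
u,v=map(int,proj(c,(.5275,-.0373,.06)))
cv2.imwrite('pics/c3.png',cv2.resize(c['pixels'][v-27:v+33,u-30:u+30],None,fx=10,fy=10,interpolation=cv2.INTER_CUBIC))
```

```text
t 22.75 cur [528.3 -36.4  53. ] yaw 15.12 | t [-0.033  0.027  0.1  ] w [-0.013 -0.037  0.019] F [-1.5  0.9  7.7] gap 33.6 q [-0.07  0.37 -0.32  0.88  0.    2.81]
```

View pics/c3.png

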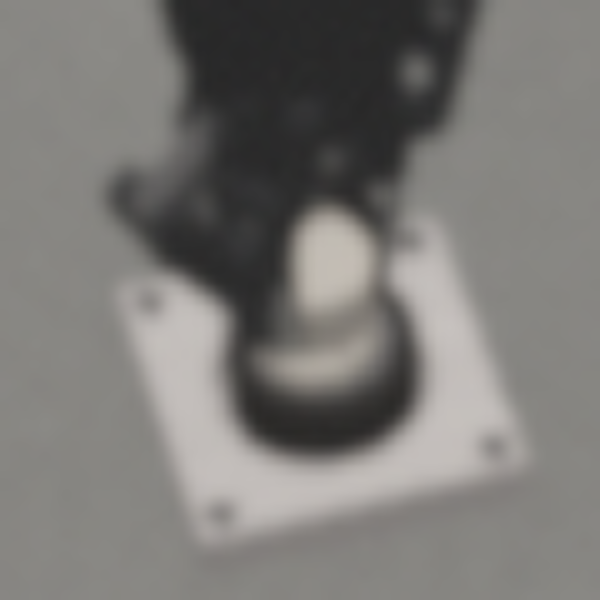

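{"op": "arm_command", "data": {"steps": [{"wx": 0, "wy": 0, "wz": 0, "tx": 0, "ty": 0, "tz": 0.05, "grip": 25}, {"wx": 0, "wy": 0, "wz": 0, "tx": 0, "ty": 0, "tz": 0.1, "grip": 25}, {"wx": 0, "wy": 0, "wz": 0, "tx": 0, "ty": 0, "tz": 0.1, "grip": 25}]}}

```text
time: 23.1
ee_pos: [0.5282, -0.0364, 0.0502]
eef_rot: [-0.001, 0.991, 0.132, 0.002]
ft_force: [-2.7, 1.5, 9.9]
finger_gap: 0.397
```

{"op": "arm_command", "data": {"steps": [{"wx": 0, "wy": 0, "wz": 0, "tx": 0, "ty": 0, "tz": 0.02, "grip": 25}, {"wx": 0, "wy": 0, "wz": 0, "tx": 0, "ty": 0, "tz": 0.03, "grip": 25}]}}

```text
time: 23.3
ee_pos: [0.5283, -0.0364, 0.0501]
eef_rot: [-0.001, 0.991, 0.132, 0.002]
ft_force: [-5.7, 2.0, 18.3]
finger_gap: 0.393
```

{"op": "arm_command", "data": {"steps": [{"wx": 0, "wy": 0, "wz": 0, "tx": 0, "ty": 0, "tz": 0.01, "grip": 25}, {"wx": 0, "wy": 0, "wz": 0, "tx": 0, "ty": 0, "tz": 0.01, "grip": 25}]}}

```text
time: 23.5
ee_pos: [0.5282, -0.0364, 0.0502]
eef_rot: [-0.001, 0.991, 0.132, 0.002]
ft_force: [-2.6, 1.3, 9.1]
finger_gap: 0.399
```

Run:
```python
from plan import *
from fit import silh
plan(.5276,-.0374,.05,15)
c=robot.capture('scene');s=robot.read_state();print(s["ft_force"],s["ee_pos"]);s=s["ee_pos"]
u,v=map(int,proj(c,(.5275,-.0373,.06)))
x0,y0=u-30,v-27
p=cv2.resize(c['pixels'][v-27:v+33,u-30:u+30],None,fx=10,fy=10,interpolation=cv2.INTER_CUBIC)
q0=p.copy()
def dr(P,col):
  for q in P: cv2.circle(p,tuple(int(a) for a in((q-[x0,y0]+.5)*10)),1,col,-1)
dr(silh(c,s[0],s[1],.071,0,.018),(0,0,255));dr(silh(c,s[0],s[1],.044,0,.019),(255,255,0))
cv2.imwrite('pics/c4.png',cv2.resize(np.hstack([q0,p]),(800,400)))
```

```text
t 23.5 cur [528.2 -36.4  50.2] yaw 15.12 | t [-0.028  0.027  0.005] w [-0.01  -0.043  0.019] F [-2.6  1.3  9.1] gap 34.1 q [-0.07  0.37 -0.32  0.88  0.    2.81]
[-3.28980973  1.47053622  8.99004107] [ 0.5282273  -0.03641857  0.05019531]
```

View pics/c4.png

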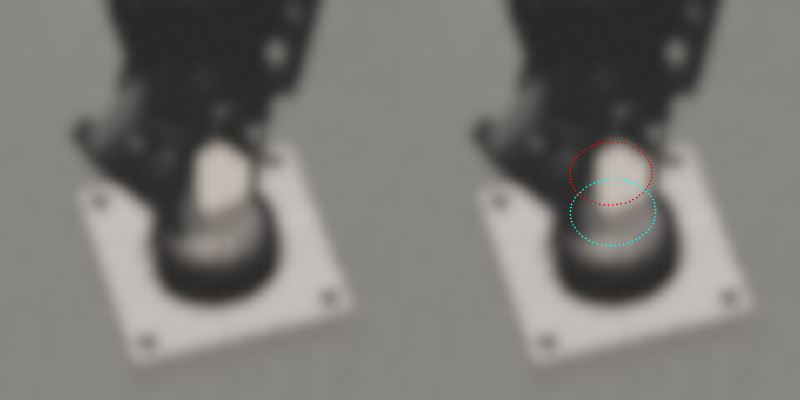

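{"op": "arm_command", "data": {"steps": [{"wx": 0, "wy": 0, "wz": 0, "tx": 0, "ty": 0, "tz": 0.02, "grip": 25}, {"wx": 0, "wy": 0, "wz": 0, "tx": 0, "ty": 0, "tz": 0.015, "grip": 25}, {"wx": 0, "wy": 0, "wz": 0, "tx": 0, "ty": 0, "tz": 0.015, "grip": 25}, {"wx": 0, "wy": 0, "wz": 0, "tx": 0, "ty": 0, "tz": 0.015, "grip": 25}]}}

```text
time: 23.95
ee_pos: [0.5283, -0.0364, 0.0502]
eef_rot: [-0.001, 0.991, 0.132, 0.002]
ft_force: [-3.0, 1.2, 9.8]
finger_gap: 0.393
```

Run:
```python
from plan import *
c=robot.capture('top');cv2.imwrite('pics/topend.png',cv2.resize(c['pixels'],(800,600)))
s=robot.read_state();print(s["time"],s["ft_force"],s["ee_pos"])
```

```text
24.0 [-3.38628189  1.32624341  9.17681271] [ 0.52824934 -0.03641162  0.05017886]
```

View pics/topend.png

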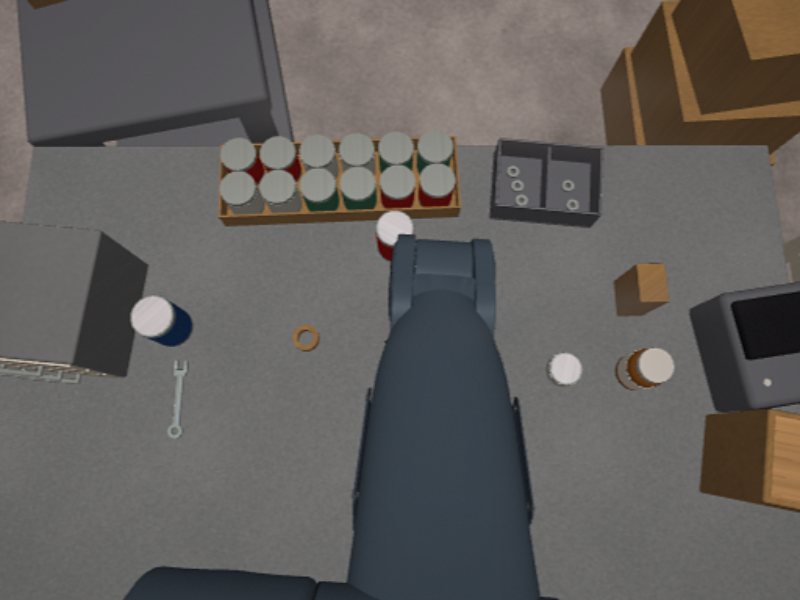

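Nothing else has moved: tape, tin, spanner and cans are all at their original pixels. I'll press slightly firmer, then hand in.

{"op": "arm_command", "data": {"steps": [{"wx": 0, "wy": 0, "wz": 0, "tx": 0, "ty": 0, "tz": 0.02, "grip": 25}, {"wx": 0, "wy": 0, "wz": 0, "tx": 0, "ty": 0, "tz": 0.022, "grip": 25}, {"wx": 0, "wy": 0, "wz": 0, "tx": 0, "ty": 0, "tz": 0.022, "grip": 25}]}}

```text
time: 24.3
ee_pos: [0.5283, -0.0364, 0.0502]
eef_rot: [-0.001, 0.991, 0.132, 0.003]
ft_force: [-3.4, 1.8, 12.3]
finger_gap: 0.394
```

Run:
```python
from station import robot
print(robot.close_job()); s=robot.read_state();print(s["time"],s["ft_force"],s["ee_pos"])
```

```text
the job is handed in; nothing more can be done
None
the job is handed in; nothing more can be done
```

The spare wheel is assembled in the jig in the order asked, and I handed the job in at about 24.3 s with the gripper still holding the cap and pressing down at about 12 N.

- **Wheel:** it went into the pocket and stopped where a seated wheel should (TCP 20.1 mm against the 20.3 mm expected). A brief press there reached 31 N, and the picture shows it seated.
- **Spacer:** it passed over the stud without touching and landed on the wheel at the expected height. The picture shows it round the stud.
- **Cap:** the push rose to about 16 N, then dropped to 8 N about 3 mm above home. The cap then stopped at TCP 50.2 mm, which is the expected home height. Pressing on to 18 N moved it no more than 0.1 mm, so it is down tight on the spacer.

**What I could not confirm:**
- I did not pull on the cap to test the latch. That it clicked is judged from the force drop and the final height.
- About 3 N of side force remains from a misalignment of around 1 mm.
- In the scene camera the cap's top showed about 1 pixel lower than predicted. The offset was the same before contact, so I put it down to blur and calibration.

The final top view shows the tin, tape roll, spanner, carton, jar and cans where they started. The readback after hand-in was refused, so the forces above are from just before it.

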